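Load the tacking fixture with the tubes that suit its stop

TASK

Swing the keeper bar of the tacking fixture fully open, off the seats, and lay in its seats, one to a seat, all the tubes from the saw cradle of the length its stop is set for (the longer tubes if the stop stands in the outer slot, the shorter ones if it stands in the inner slot), each lying flat in its V-seat between end plate and stop. Then swing the keeper fully closed over them. All the tubes of the other length go lying flat into the tray, at any time, and the can must not be knocked over.

Things in the scene. Friction and masses are not known exactly. Their poses are not given: they have to be found in the camera images.
- long1_center (a point): plain steel tube of the longer length: 170 mm long, 22 mm outside diameter, about 170 g, free to roll; the point is its centre (half-way along, on its axis), its x axis runs along the tube (either end may be first). At the start it lies in one of the six grooves of the outfeed cradle. None if absent
- short1_center (a point): plain steel tube of the shorter length: 130 mm long, 22 mm outside diameter, about 130 g, free to roll; the point is its centre (half-way along, on its axis), its x axis runs along the tube (either end may be first). At the start it lies in one of the six grooves of the outfeed cradle. None if absent
- long2_center (a point): plain steel tube of the longer length: 170 mm long, 22 mm outside diameter, about 170 g, free to roll; the point is its centre (half-way along, on its axis), its x axis runs along the tube (either end may be first). At the start it lies in one of the six grooves of the outfeed cradle. None if absent
- short2_center (a point): plain steel tube of the shorter length: 130 mm long, 22 mm outside diameter, about 130 g, free to roll; the point is its centre (half-way along, on its axis), its x axis runs along the tube (either end may be first). At the start it lies in one of the six grooves of the outfeed cradle. None if absent
- long3_center (a point): plain steel tube of the longer length: 170 mm long, 22 mm outside diameter, about 170 g, free to roll; the point is its centre (half-way along, on its axis), its x axis runs along the tube (either end may be first). At the start it lies in one of the six grooves of the outfeed cradle. None if absent
- short3_center (a point): plain steel tube of the shorter length: 130 mm long, 22 mm outside diameter, about 130 g, free to roll; the point is its centre (half-way along, on its axis), its x axis runs along the tube (either end may be first). At the start it lies in one of the six grooves of the outfeed cradle. None if absent
- cradle: grey saw-outfeed cradle, fixed: two notched plates (6 mm thick, at x -40 and +40 mm) on a 6 mm base, 292 mm wide in y. Six V-grooves (sides 40 degrees from level) along x at y -130, -78, -26, 26, 78, 130 mm; a tube in one has its axis 50 mm above the bench, 5 mm above the lips, and is free underneath between the plates. Origin: centre of its underside
- fixture: dark steel tacking fixture, fixed, on an 8 mm base plate. Three V-seats (40 degree sides, in two 6 mm plates at x -65 and +35 mm, free between) run along x at y -56, 0 and 56 mm. A 60 mm high end plate across y has its inner face at x -90 mm; opposite it stands the length stop. Origin: underside, below the middle seat; x points from end plate to stop
- seat1 (a point): seat nearest the keeper's pivot: the point on the axis of a seated tube (50 mm above the bench, fixture x = 0); axes as the fixture's
- seat2 (a point): middle seat, same kind of point
- seat3 (a point): seat farthest from the keeper's pivot, same kind of point
- stop: length stop: aluminium bar across the fixture, 10 mm thick, 160 mm wide, top 60 mm above the bench, fixed in one of two slots: centre at fixture x 65 mm (inner: 150 mm bay from the end plate, for shorter tubes) or 105 mm (outer: 190 mm bay, for longer). Tubes lie mid-bay, centre at fixture x -15 mm (shorter) or +5 mm (longer), 10 mm play. A low strip fills the other slot. Origin: underside centre
- keeper (a joint): angle of the keeper bar about its upright pivot, rad: 0 = closed, lying across all three seats (along the fixture's +y); grows to 1.7 as it swings level towards the fixture's +x (clockwise from above); at about 1.57 it points along +x, off the seats. It stays where left (friction 0.12 N m). Starts between 0 and 0.3
- keeper_pivot (a point): top of the keeper's pivot, 76 mm above the bench, at fixture x -5, y -104 mm
- keeper_handle (a point): the keeper's handle: an upright round steel pin, 16 mm diameter, standing 46 mm up from the free end of the bar (from 76 to 122 mm above the bench), 200 mm from the pivot; the point is half-way up the pin, on its axis. The bar is 16 mm wide, its underside 66 mm above the bench, 5 mm over the seated tubes
- tray: low aluminium tray, fixed: 230 mm (its x) by 165 mm (y) outside, walls 4 mm thick and 30 mm high, floor 4 mm; a small flat steel offcut (30 x 50 x 6 mm) lies in it in its +x, +y corner. Tubes fit lengthwise along its x; it takes three side by side. A tube on its floor has its axis 15 mm above the bench. Origin: centre of its underside
- can: spray-bottle-sized grey can standing on the bench beyond the cradle, 60 mm diameter, 165 mm high: not to be knocked over. Origin: centre of its underside
Mind the look-alikes: they are no part of the job. Leave any black look-alike of the part that bears long3_center alone.

How it is judged:
By the outcome, as a careful person would: the job done as asked, in the order asked, and still so for the second after the job is handed in, with the robot touching nothing.
Of long1, short1, long2, short2, long3, short3 only 4 to 6 are there at a start; the rules pass over those that are not, and their reading is None.
At some moment in a run one of long1, short1, long2, short2, long3, short3 may be knocked a few centimetres aside while the robot is not near it.
Once in a run the grip may slacken for a moment while it holds something.
It also fails if it takes over 200 s, if anything falls off the work surface, if the arm or the gripper's body presses on something with over 40 N, if the wrist force passes 120 N, or if a joint passes its speed limit or range.

ROBOT

A 6-joint arm with a two-finger parallel gripper is mounted at the origin on the work surface. World frame = base frame: x ahead of the robot, y to its left, z up, the work surface at z = 0. Lengths are in m, angles in rad, forces in N, time in s.
With the tool pointing down it reaches from about 0.375 to 0.925 m from the base axis. Payload 5.7 kg.
Tool frame: the origin (TCP) lies between the finger pads; the fingertips stand 22 mm ahead of it and the grasp point (between the pads) lies 3 mm ahead of it; x points along the fingers, z is the direction in which the jaws open and shut, and the axes are right-handed (so a half turn about x gives the same grasp; the last joint's range is limited). The gripper opens to 85 mm and grips with 20 to 120 N. Pads are 22 mm wide; open, the fingers measure 114 mm over their backs; the gripper's body (76 mm by 85 mm) begins 54 mm behind the grasp point. The pads swing forward as they close: fully open they stand 13 mm farther back than shut.
Start: joints at [1.191, 0.359, 1.51, -0, 1.272, -0.115], TCP at [0.157, 0.579, 0.253] pointing down, gripper open.
Joint ranges: [-2.97, 2.97], [-1.01, 2.36], [0.21, 2.38], [-0.96, 4.11], [0.2, 2.71], [-2.98, 2.98]. Speed limits (rad/s): [2.39, 2.39, 3.14, 3.14, 3.14, 3.14].

INTERFACE

Orientations are given as a rotation vector (axis times angle).
In Python, from rig import env gives the robot as it stands.
- The arm moves only by the tool play_rows, never from a script. Its argument "deltas" is a list that holds one entry, the list of rows, each a list of 7 numbers: the turn, a rotation vector about the world's x, y, z in rad, then the shift along the world's x, y, z in mm, then the finger opening in mm, from 0 to 85.4. A call has 1 to 8 rows; each row shifts and turns the commanded pose from where the row before left it; what a row does not reach is not made up. A row lasts 1/8 s, in which the tool goes at most 62.5 mm and 10.7 degrees, less where a joint would pass 70% of its speed; a pose out of reach is approached as far as the arm can. A call is refused whole if a number of a shift passes 62.5 or a number of a turn 0.188, either way. A call with a gripper value outside its range is refused whole. The fingers move at their own pace and stop on an object; "grip_force" is the grip in N (left out, the last holds). Time passes only in rows, so rows that do not move let the fingers close. It gives the time, the measured TCP pose, the force and the opening at its end, in the units of the state.
- env.state(): the state, without advancing time (a new reading comes with each control period).
- env.grab_frame(name): name is "side" or "top" or "wrist"; returns the picture (400x640x3 uint8, red, green, blue); there is no depth.
- env.camera_info(name): a dict with "fx", "fy", "cx", "cy" (pixels), "origin" and "rotation" of the camera in the world. Camera axes: x right, y up, looking along -z (the intrinsics and any distortion apply to the point x, -y, -z); pixel columns grow to the right and rows downward; lengths in m; the calibration is good to about 2 mm. The wrist camera is an equidistant fisheye: a pixel r from the principal point sees the ray r / f radians off the axis. A picture is of the moment at which its call begins: read the wrist's pose just before it. camera_info takes no time and is no camera call; for the wrist camera it gives the pose at the moment of the call.
- env.finish_job(): hands the job in, once; it reports no verdict.
The state is a dict: "clock": time; "joint_positions": joint angles; "qd": joint speeds; "joint_torque": joint torques, N m; "position": TCP position; "eef_rot": TCP orientation; "contact_force": force on the tool from outside, world axes, zero at the start; "ft_torque": the same for the moment, N m; "finger_gap": finger opening in m.
Only numpy, scipy, OpenCV 4.12 (cv2) and the standard library are available. Lean on these libraries where they do the work, as an engineer would, in place of code of your own. Each camera call takes 0.05 s, during which the arm holds its last target.

## Working session

There is one attempt and no reset: what is moved stays moved. The work goes in short steps, Python scripts to look and compute and a tool call to move; the robot and the scene stay as the last step left them, time stands still between calls to the robot, and variables do not carry over. Pictures are saved under pics/ and viewed, and the job is handed in when it is done.

Besides the shell and the picture viewer there is one more tool, called after ">>>" as name([rows], argument=value, ...), one row to a line, values as JSON. play_rows: Moves the arm, as the interface text tells. Its arguments: {"type":"object","properties":{"deltas":{"type":"array"},"grip_force":{"type":"number"}},"required":["deltas"]}

```bash
ls; mkdir -p pics; python3 - <<'E'
from rig import env
import cv2
s=env.state();print(s)
for n in ["side","top","wrist"]:
    i=env.camera_info(n);print(n,i)
    f=env.grab_frame(n);cv2.imwrite(f"pics/{n}0.png",cv2.cvtColor(f,cv2.COLOR_RGB2BGR))
E
```

```text
pics
{'clock': 0.0, 'joint_positions': array([ 1.19087699e+00,  3.59484386e-01,  1.51146960e+00, -1.60973838e-05,
        1.27251984e+00, -1.15113275e-01]), 'qd': array([-0.00011769,  0.0021416 , -0.00077598, -0.00037947,  0.00089428,
        0.00062983]), 'joint_torque': array([-1.28252264e-03, -5.27606177e+01, -2.78628534e+01, -5.52280653e-04,
        1.31338555e-02,  1.56179061e-05]), 'position': array([0.15680441, 0.57845644, 0.2524517 ]), 'eef_rot': array([-1.01300146,  1.3245554 ,  1.01137387]), 'contact_force': array([-0.12305707,  0.00351759, -0.56300624]), 'ft_torque': array([0.02875243, 0.00671699, 0.00021139]), 'finger_gap': 0.08521022619776109}
side {'fx': 364.90080766661725, 'fy': 364.90080766661725, 'cx': 310.3218779163969, 'cy': 199.47593985849818, 'origin': array([0.35206337, 0.81020457, 0.74530843]), 'rotation': array([ 0.14400092, -1.25359633, -2.68825905])}
top {'fx': 439.03135531543194, 'fy': 439.03135531543194, 'cx': 313.5557311305818, 'cy': 206.8769045351092, 'origin': array([0.34666066, 0.01939859, 1.08533337]), 'rotation': array([ 0.13991266, -0.13295679, -1.56693285])}
wrist {'fx': 309.70691628693146, 'fy': 309.70691628693146, 'cx': 316.46574064898033, 'cy': 190.98342228787186, 'origin': array([0.09204151, 0.59506786, 0.37372602]), 'rotation': array([-0.23063501, -0.17356352,  1.29831494])}
```

View pics/top0.png

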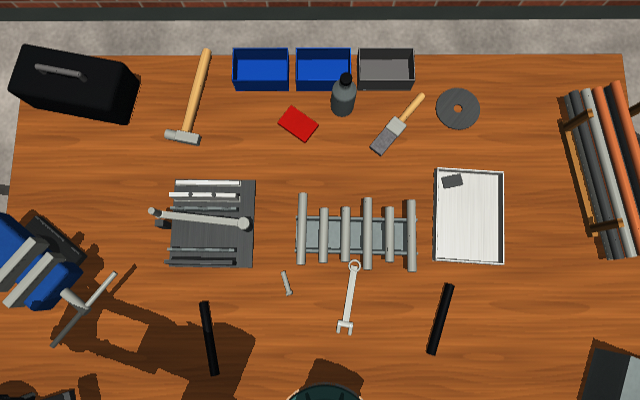

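View pics/side0.png

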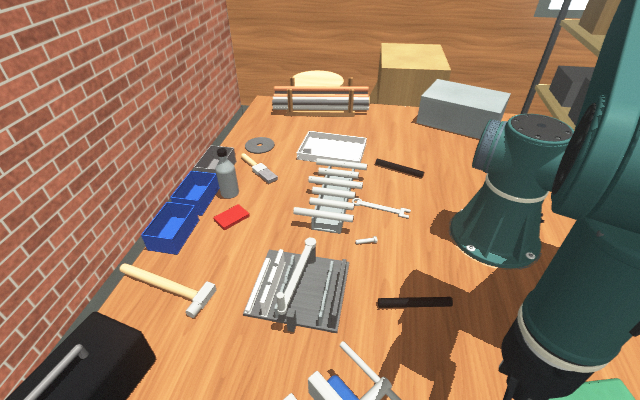

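View pics/wrist0.png

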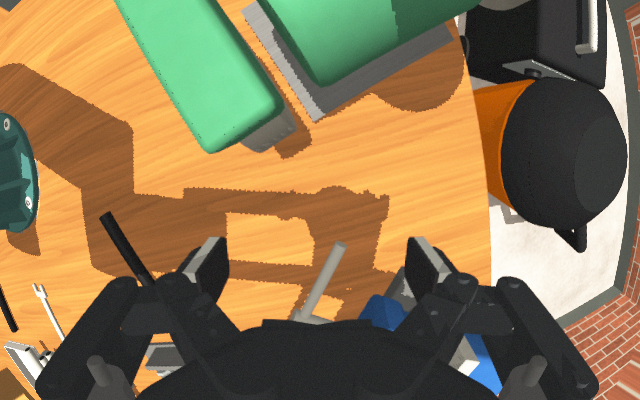

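```bash
python3 - <<'E'
import cv2
t=cv2.imread('pics/top0.png')
cv2.imwrite('pics/t_fix.png',cv2.resize(t[165:280,135:270],None,fx=5.5,fy=5.0,interpolation=cv2.INTER_CUBIC))
cv2.imwrite('pics/t_cr.png',cv2.resize(t[160:280,285:515],None,fx=3.4,fy=3.4,interpolation=cv2.INTER_CUBIC))
s=cv2.imread('pics/side0.png')
cv2.imwrite('pics/s_fix.png',cv2.resize(s[230:335,235:355],None,fx=5.5,fy=5.5,interpolation=cv2.INTER_CUBIC))
E
```

```text
(no output)
```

View pics/t_fix.png

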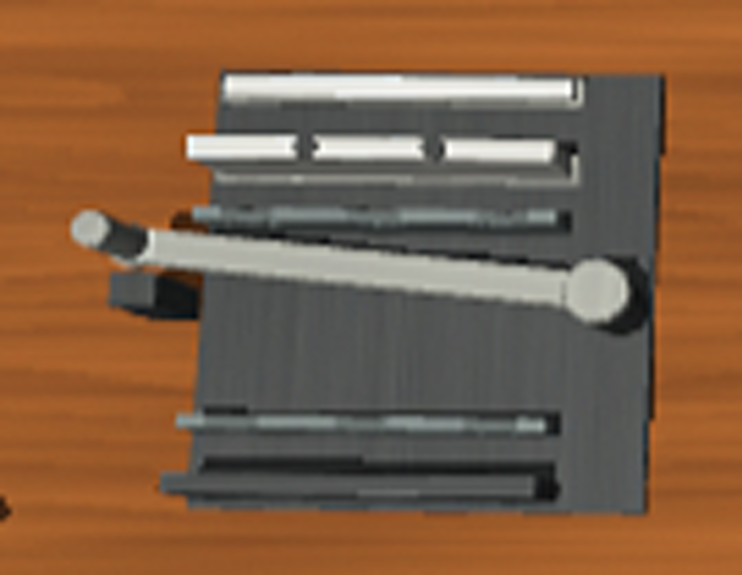

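View pics/s_fix.png

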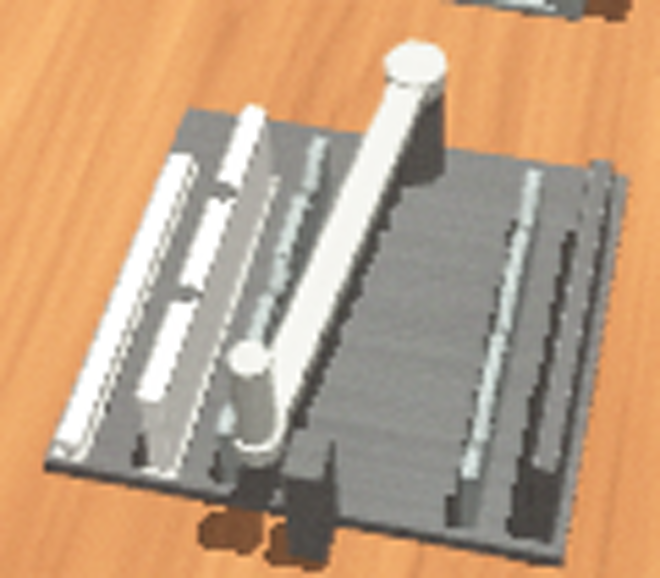

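View pics/t_cr.png

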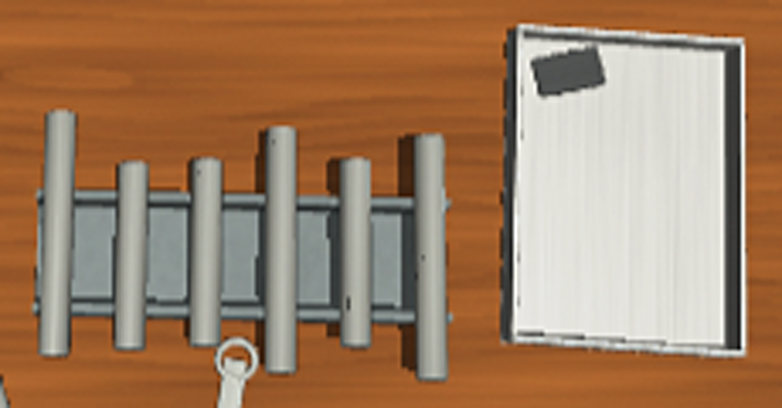

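```bash
cat > h.py <<'E'
import numpy as np, cv2
from scipy.spatial.transform import Rotation as R
from rig import env
def cam(n):
    i=env.camera_info(n); return i, np.array(i['origin']), R.from_rotvec(i['rotation']).as_matrix()
def ray(n,u,v,c=None):
    i,o,M=c or cam(n)
    x=(u-i['cx'])/i['fx'];y=(v-i['cy'])/i['fy']
    if n=='wrist':
        r=np.hypot(x,y); k=np.sin(r)/r if r>1e-9 else 1; d=np.array([x*k,-y*k,-np.cos(r)])
    else: d=np.array([x,-y,-1.])
    return o, M@d
def onz(n,u,v,z,c=None):
    o,d=ray(n,u,v,c); return o+d*(z-o[2])/d[2]
def proj(n,P,c=None):
    i,o,M=c or cam(n)
    P=np.atleast_2d(P); q=(P-o)@M; x,y,z=q[:,0],-q[:,1],-q[:,2]
    if n=='wrist':
        s=np.hypot(x,y);th=np.arctan2(s,z);k=th/np.maximum(s,1e-9)
        return np.c_[i['cx']+i['fx']*x*k,i['cy']+i['fy']*y*k]
    return np.c_[i['cx']+i['fx']*x/z,i['cy']+i['fy']*y/z]
def snap(n,name):
    c=cam(n); f=env.grab_frame(n); b=cv2.cvtColor(f,cv2.COLOR_RGB2BGR); cv2.imwrite(f'pics/{name}.png',b); return b,c
E
python3 - <<'E'
from h import *
def cr(x,y): return (x+.5)/5.5-.5+135,(y+.5)/5-.5+165
for nm,x,y,z in [('pivot',598,291,.076),('stopL',187,147,.06),('stopR',553,150,.06),('spA_L',192,215,.045),('spA_R',556,218,.045),('spB_L',178,421,.045),('spB_R',547,425,.045),('endL',162,484,.06),('endR',535,488,.06),('handletop',91,229,.122),('stripL',222,88,.01),('stripR',578,90,.01)]:
    print(nm,onz('top',*cr(x,y),z).round(4))
def cc(x,y): return (x+.5)/3.4-.5+285,(y+.5)/3.4-.5+160
for nm,x,y,z in [('trTL',513,27,.03),('trTR',745,41,.03),('trBL',504,341,.03),('trBR',745,354,.03),('ofTL',532,58,.01),('ofTR',598,46,.01),('ofBR',605,83,.01),('ofBL',539,96,.01)]+[(f't{k}{e}',x,y,.055) for k,(a,b) in enumerate([((61,111),(54,354)),((133,161),(129,348)),((207,158),(204,346)),((283,127),(281,371)),((355,158),(355,346)),((430,135),(433,379))]) for e,(x,y) in zip('TB',(a,b))]:
    print(nm,onz('top',*cc(x,y),z).round(4))
E
```

```text
pivot [0.4864 0.1869 0.076 ]
stopL [0.5581 0.37   0.06  ]
stopR [0.5565 0.211  0.06  ]
spA_L [0.5278 0.371  0.045 ]
spA_R [0.5262 0.2114 0.045 ]
spB_L [0.4287 0.3714 0.045 ]
spB_R [0.4267 0.2122 0.045 ]
endL [0.3983 0.3714 0.06  ]
endR [0.3964 0.2136 0.06  ]
handletop [0.5081 0.3856 0.122 ]
stripL [0.5987 0.3728 0.01  ]
stripR [0.5975 0.2098 0.01  ]
trTL [ 0.6304 -0.278   0.03  ]
trTR [ 0.6197 -0.4458  0.03  ]
trBL [ 0.403  -0.2607  0.03  ]
trBR [ 0.3939 -0.4289  0.03  ]
ofTL [ 0.6121 -0.2965  0.01  ]
ofTR [ 0.6212 -0.3458  0.01  ]
ofBR [ 0.5931 -0.3493  0.01  ]
ofBL [ 0.5834 -0.3002  0.01  ]
t0T [0.563  0.0503 0.055 ]
t0B [0.3929 0.0543 0.055 ]
t1T [ 5.272e-01 -4.000e-04  5.500e-02]
t1B [0.397  0.0029 0.055 ]
t2T [ 0.5293 -0.0522  0.055 ]
t2B [ 0.3984 -0.0485  0.055 ]
t3T [ 0.5514 -0.1059  0.055 ]
t3B [ 0.3814 -0.1009  0.055 ]
t4T [ 0.5292 -0.1559  0.055 ]
t4B [ 0.3983 -0.152   0.055 ]
t5T [ 0.5455 -0.209   0.055 ]
t5B [ 0.3759 -0.2045  0.055 ]
```

```bash
cat > st.py <<'E'
from h import *
def st():
    s=env.state();M=R.from_rotvec(s['eef_rot']).as_matrix()
    z=M[:,2]; 
    print('t %.2f'%s['clock'],'p',s['position'].round(4),'xax',M[:,0].round(3),'jawang',np.degrees(np.arctan2(z[1],z[0])).round(2),'F',s['contact_force'].round(1),'gap',round(s['finger_gap']*1e3,1),'q',s['joint_positions'].round(2))
    return s
if __name__=='__main__': st()
E
python3 st.py
```

```text
t 0.15 p [0.1569 0.5786 0.2526] xax [-0.001 -0.001 -1.   ] jawang 74.83 F [ 0.7  0.3 -0.4] gap 85.2 q [ 1.19  0.36  1.51 -0.    1.27 -0.12]
```

>>> play_rows([
  [[0, 0, 0.042, 58.5, -32.2, 0, 50], [0, 0, 0.042, 58.5, -32.2, 0, 50], [0, 0, 0.042, 58.5, -32.2, 0, 50], [0, 0, 0.042, 58.5, -32.2, 0, 50], [0, 0, 0.042, 58.5, -32.2, 0, 50], [0, 0, 0.042, 58.5, -32.2, -20, 50], [0, 0, 0, 0, 0, -20, 50], [0, 0, 0, 0, 0, 0, 50]],
], grip_force=40)

```text
clock: 1.15
position: [0.4825, 0.3981, 0.2133]
eef_rot: [-1.199, 1.221, 1.2]
contact_force: [-0.3, 0.5, -0.4]
finger_gap: 0.0498
```

```bash
python3 - <<'E'
from st import *
st(); b,c=snap('wrist','w1'); snap('top','t1')
print(proj('wrist',[[.5081,.3856,.122],[.4864,.1869,.076]],c))
E
```

```text
t 1.15 p [0.4825 0.3981 0.2133] xax [-0.004 -0.002 -1.   ] jawang 89.18 F [-0.3  0.5 -0.4] gap 49.8 q [ 0.58  0.43  1.5   0.    1.22 -0.98]
[[302.33411181 235.9450935 ]
 [111.95402398 194.03840134]]
```

View pics/w1.png

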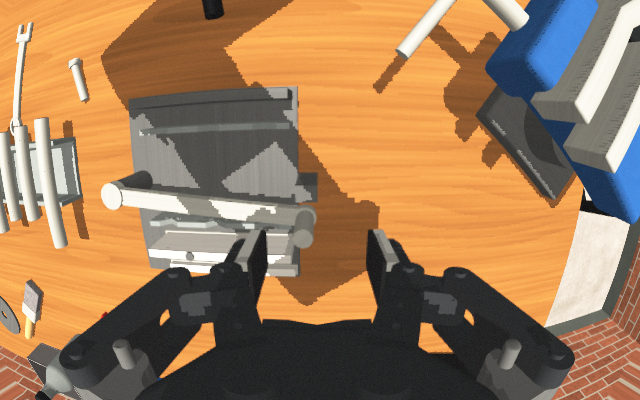

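>>> play_rows([
  [[0, 0, 0, 13, -6, 0, 50], [0, 0, 0, 12.5, -6.5, 0, 50], [0, 0, 0, 0, 0, -35, 50], [0, 0, 0, 0, 0, -35, 50], [0, 0, 0, 0, 0, -35, 50], [0, 0, 0, 0, 0, 0, 50], [0, 0, 0, 0, 0, 0, 10], [0, 0, 0, 0, 0, 0, 10]],
], grip_force=40)

```text
clock: 2.25
position: [0.5099, 0.3869, 0.1123]
eef_rot: [-1.201, 1.213, 1.198]
contact_force: [-2.2, -3.9, 17.5]
finger_gap: 0.0152
```

>>> play_rows([
  [[0, 0, 0, 0, 0, 0, 10], [0, 0, 0, 0, 0, 0, 10]],
])

```text
clock: 2.5
position: [0.5099, 0.3869, 0.1124]
eef_rot: [-1.201, 1.213, 1.198]
contact_force: [0.2, -3.3, 6.8]
finger_gap: 0.0151
```

```bash
python3 - <<'E'
import numpy as np
a=np.linspace(.109,1.68,15)
p=.2*np.c_[np.sin(a),np.cos(a)]*1000
print(np.diff(p,axis=0).round(1).tolist())
E
```

```text
[[22.1, -3.7], [21.6, -6.1], [20.8, -8.5], [19.7, -10.8], [18.3, -12.9], [16.8, -14.9], [15.0, -16.7], [13.0, -18.3], [10.9, -19.6], [8.6, -20.7], [6.3, -21.5], [3.8, -22.1], [1.3, -22.4], [-1.2, -22.4]]
```

>>> play_rows([
  [[0, 0, 0, 0, 0, 3, 10], [0, 0, 0, 22.1, -3.7, 0, 10], [0, 0, 0, 21.6, -6.1, 0, 10], [0, 0, 0, 20.8, -8.5, 0, 10], [0, 0, 0, 19.7, -10.8, 0, 10], [0, 0, 0, 18.3, -12.9, 0, 10], [0, 0, 0, 16.8, -14.9, 0, 10], [0, 0, 0, 15.0, -16.7, 0, 10]],
])

```text
clock: 3.5
position: [0.6472, 0.3151, 0.113]
eef_rot: [-1.198, 1.208, 1.197]
contact_force: [9.9, 12.4, -14.3]
finger_gap: 0.0148
```

>>> play_rows([
  [[0, 0, 0, 13.0, -18.3, 0, 10], [0, 0, 0, 10.9, -19.6, 0, 10], [0, 0, 0, 8.6, -20.7, 0, 10], [0, 0, 0, 6.3, -21.5, 0, 10], [0, 0, 0, 3.8, -22.1, 0, 10], [0, 0, 0, 1.3, -22.4, 0, 10], [0, 0, 0, -1.2, -22.4, 0, 10], [0, 0, 0, 0, 0, 0, 10]],
])

```text
clock: 4.5
position: [0.687, 0.1638, 0.1136]
eef_rot: [-1.2, 1.216, 1.196]
contact_force: [6.4, -2.0, -8.4]
finger_gap: 0.0148
```

```bash
python3 - <<'E'
from st import *
st(); snap('top','t2')
E
```

```text
t 4.50 p [0.687  0.1638 0.1136] xax [ 0.002 -0.001 -1.   ] jawang 89.16 F [ 6.4 -2.  -8.4] gap 14.8 q [ 0.14  0.64  1.39 -0.    1.11 -1.42]
```

View pics/t2.png

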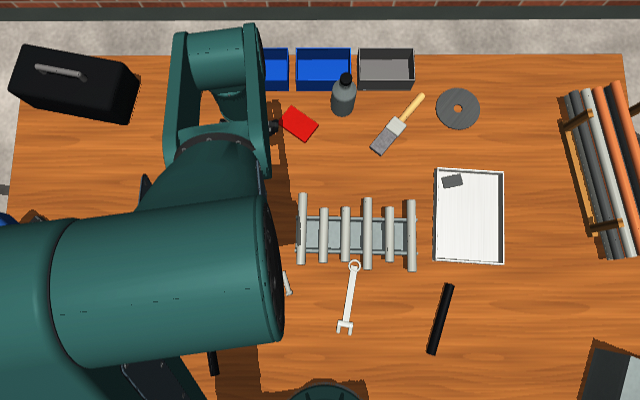

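>>> play_rows([
  [[0, 0, 0, 0, 0, 0, 45], [0, 0, 0, 0, 0, 0, 45], [0, 0, 0, 0, 0, 45, 45], [0, 0, 0, 0, 0, 45, 45], [0, 0, 0, -45, -33, 0, 40], [0, 0, 0, -45, -33, 0, 40], [0, 0, 0, -45, -33, 0, 40], [0, 0, -0.011, -45, -33, 0, 40]],
])

```text
clock: 5.55
position: [0.5041, 0.034, 0.204]
eef_rot: [-1.193, 1.22, 1.192]
contact_force: [0.8, -0.6, 0.1]
finger_gap: 0.04
```

```bash
python3 - <<'E'
from st import *
st(); b,c=snap('wrist','w3'); snap('side','s3')
print(proj('wrist',[[.4865,.1869,.076],[.687,.165,.122],[.5272,-.0004,.05],[.397,.0029,.05],[.5514,-.1059,.05]],c).round(1))
E
```

```text
t 5.55 p [0.5041 0.034  0.204 ] xax [ 0.001 -0.    -1.   ] jawang 88.69 F [ 0.8 -0.6  0.1] gap 40.0 q [-0.07  0.28  1.77 -0.    1.09 -1.62]
[[485.8 167.1]
 [449.2 370.1]
 [281.9 206.5]
 [279.9  64.3]
 [182.8 230. ]]
```

View pics/w3.png

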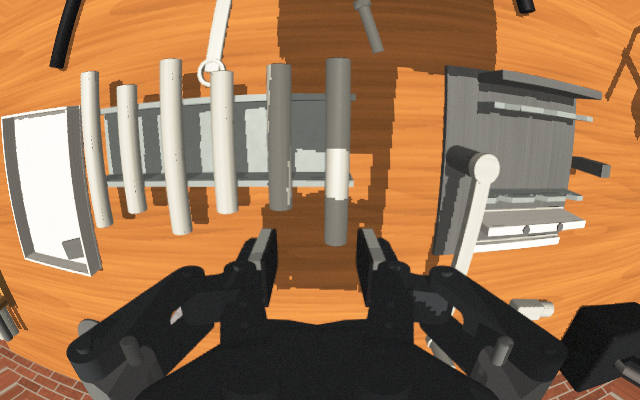

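View pics/s3.png

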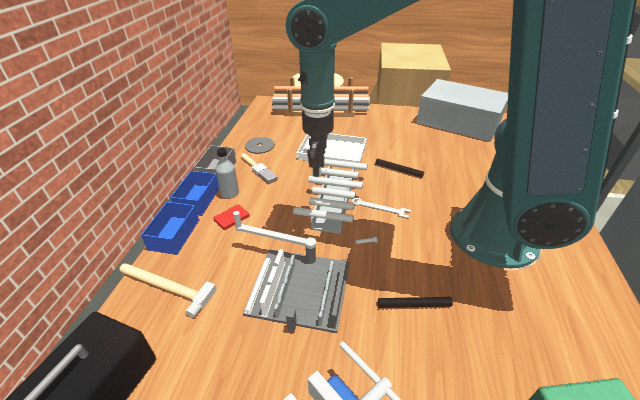

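>>> play_rows([
  [[0, 0, 0, -42, -33, 0, 40], [0, 0, 0, 0, 0, -40, 40], [0, 0, 0, 0, 0, -40, 40], [0, 0, 0, 0, 0, -35, 40], [0, 0, 0, 0, 0, -35, 40], [0, 0, 0, 0, 0, 0, 40]],
], grip_force=60)

```text
clock: 6.4
position: [0.4625, 0.0021, 0.0519]
eef_rot: [-1.19, 1.223, 1.196]
contact_force: [0.1, 0.5, 1.0]
finger_gap: 0.0398
```

>>> play_rows([
  [[0, 0, 0, 0, 0, 1, 10], [0, 0, 0, 0, 0, 0, 10], [0, 0, 0, 0, 0, 0, 10], [0, 0, 0, 0, 0, 40, 10], [0, 0, 0, 0, 0, 40, 10], [0, 0, 0, 0, 0, 20, 10]],
])

```text
clock: 7.15
position: [0.4647, 0.0013, 0.1569]
eef_rot: [-1.194, 1.218, 1.189]
contact_force: [0.3, -0.5, -2.2]
finger_gap: 0.02
```

```bash
python3 - <<'E'
from st import *
st(); b,c=snap('wrist','w4')
cv2.imwrite('pics/w4c.png',b)
E
```

```text
t 7.15 p [0.4647 0.0013 0.1569] xax [ 0.004 -0.    -1.   ] jawang 88.63 F [ 0.3 -0.5 -2.2] gap 20.0 q [-0.15  0.29  1.91  0.    0.94 -1.69]
```

View pics/w4.png

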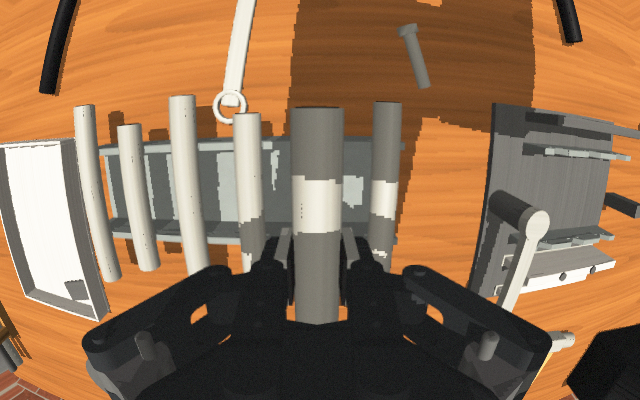

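>>> play_rows([
  [[0, 0, 0.012, 2, 45, 0, 10], [0, 0, 0, 2, 50, 0, 10], [0, 0, 0, 2, 50, 0, 10], [0, 0, 0, 2, 50, 0, 10], [0, 0, 0, 2, 50, 0, 10], [0, 0, 0, 2, 50, 0, 10], [0, 0, 0, 2, 51, 0, 10], [0, 0, 0, 0, 0, -20, 10]],
])

```text
clock: 8.2
position: [0.4791, 0.3519, 0.1353]
eef_rot: [-1.202, 1.207, 1.201]
contact_force: [-0.4, -0.6, -2.3]
finger_gap: 0.0202
```

>>> play_rows([
  [[0, 0, 0, 0, 0, -20, 10], [0, 0, 0, 0, 0, 0, 10]],
])

```text
clock: 8.45
position: [0.476, 0.3467, 0.1125]
eef_rot: [-1.201, 1.219, 1.202]
contact_force: [-0.8, -0.3, -2.8]
finger_gap: 0.0201
```

```bash
python3 - <<'E'
from st import *
st(); b,c=snap('wrist','w5')
E
```

```text
t 8.45 p [0.476  0.3467 0.1125] xax [-0.004 -0.002 -1.   ] jawang 89.34 F [-0.8 -0.3 -2.8] gap 20.1 q [ 0.51  0.5   1.68 -0.    0.97 -1.05]
```

View pics/w5.png

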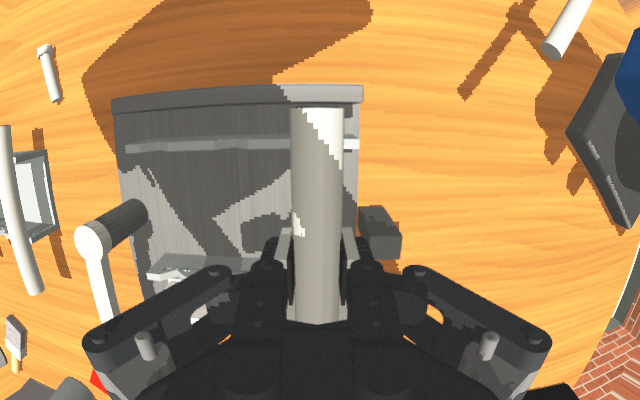

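```bash
python3 - <<'E'
from h import *
def cr(x,y): return (x+.5)/5.5-.5+135,(y+.5)/5-.5+165
for z in (.05,.06,.066):
  print(z,[onz('top',*cr(x,y),z).round(4)[:2] for x,y in [(108,272),(158,274),(152,308),(108,308)]])
def cs(x,y): return (x+.5)/5.5-.5+235,(y+.5)/5.5-.5+230
for z in (.05,.06,.066):
  print(z,[onz('side',*cs(x,y),z).round(4)[:2] for x,y in [(285,478),(325,490),(337,446),(300,430)]])
b=cv2.imread('pics/w5.png');cv2.imwrite('pics/w5c.png',cv2.resize(b[180:330,240:440],None,fx=4,fy=4,interpolation=cv2.INTER_CUBIC))
E
```

```text
0.05 [array([0.4993, 0.4043]), array([0.4983, 0.3825]), array([0.482 , 0.3841]), array([0.482 , 0.4032])]
0.06 [array([0.4978, 0.4005]), array([0.4969, 0.379 ]), array([0.4807, 0.3806]), array([0.4807, 0.3995])]
0.066 [array([0.497 , 0.3983]), array([0.496 , 0.3769]), array([0.4799, 0.3785]), array([0.4799, 0.3972])]
0.05 [array([0.4987, 0.3906]), array([0.4821, 0.3928]), array([0.482 , 0.3729]), array([0.4981, 0.3685])]
0.06 [array([0.4966, 0.3966]), array([0.4803, 0.3988]), array([0.4801, 0.3792]), array([0.496 , 0.3749])]
0.066 [array([0.4953, 0.4003]), array([0.4791, 0.4024]), array([0.479, 0.383]), array([0.4948, 0.3787])]
```

View pics/w5c.png

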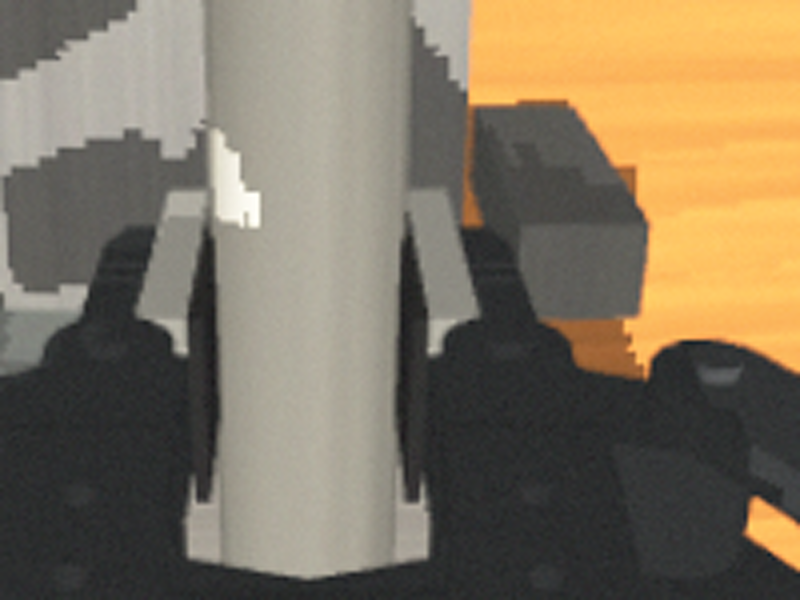

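>>> play_rows([
  [[0, 0, 0, 1, -28, 0, 10], [0, 0, 0, 1, -27.5, 0, 10], [0, 0, 0, 0, 0, 0, 10], [0, 0, 0, 0, 0, -20, 10], [0, 0, 0, 0, 0, -20, 10], [0, 0, 0, 0, 0, -12, 10], [0, 0, 0, 0, 0, 0, 10]],
])

```text
clock: 9.38
position: [0.4794, 0.2921, 0.0619]
eef_rot: [-1.2, 1.216, 1.201]
contact_force: [-0.5, 0.3, -0.9]
finger_gap: 0.0202
```

>>> play_rows([
  [[0, 0, 0, -1, -0.8, -7, 10], [0, 0, 0, 0, 0, 0, 10]],
])

```text
clock: 9.62
position: [0.4797, 0.2919, 0.0559]
eef_rot: [-1.2, 1.212, 1.199]
contact_force: [0.1, 2.1, -0.2]
finger_gap: 0.0206
```

```bash
python3 st.py
```

```text
t 9.62 p [0.4797 0.2919 0.0559] xax [ 0.002  0.001 -1.   ] jawang 89.31 F [ 0.1  2.1 -0.2] gap 20.6 q [ 0.42  0.55  1.78  0.    0.81 -1.14]
```

>>> play_rows([
  [[0, 0, 0, 0, 0, -1.5, 10], [0, 0, 0, 0, 0, 0, 38], [0, 0, 0, 0, 0, 0, 38], [0, 0, 0, 0, 0, 20, 38], [0, 0, 0, 0, 0, 35, 38], [0, 0, 0, 0, 0, 40, 38], [0, 0, 0, -30, 0, 30, 38], [0, 0, 0, 0, 0, 0, 38]],
])

```text
clock: 10.62
position: [0.448, 0.2913, 0.1808]
eef_rot: [-1.201, 1.212, 1.2]
contact_force: [1.2, 0.4, 0.6]
finger_gap: 0.0378
```

```bash
python3 - <<'E'
from st import *
st(); b,c=snap('wrist','w6')
print(proj('wrist',[[.4125,.292,.05],[.5425,.2905,.05],[.4485,.237,.045],[.4781,.347,.05]],c).round(1))
E
```

```text
t 10.62 p [0.448  0.2913 0.1808] xax [ 0.002  0.001 -1.   ] jawang 89.37 F [1.2 0.4 0.6] gap 37.8 q [ 0.45  0.34  1.74 -0.    1.06 -1.11]
[[318.4 146.2]
 [318.  284.1]
 [255.4 187.9]
 [381.3 220.5]]
```

View pics/w6.png

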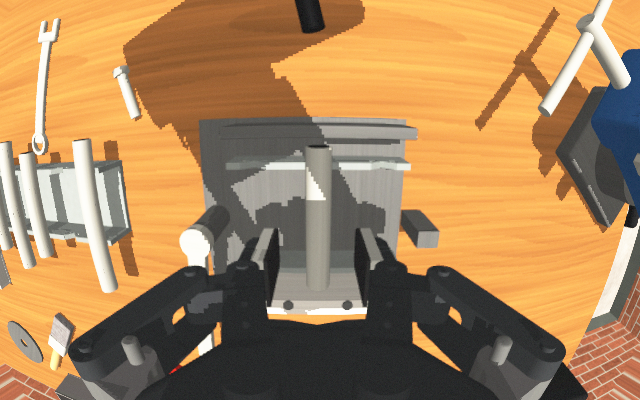

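>>> play_rows([
  [[0, 0, -0.012, 0, -48, 0, 40], [0, 0, 0, 0, -49, 0, 40], [0, 0, 0, 0, -49, 0, 40], [0, 0, 0, 0, -49, 0, 40], [0, 0, 0, 0, -49, 0, 40], [0, 0, 0, 0, -49, 0, 40], [0, 0, 0, -1, -48, 0, 40], [0, 0, 0, 0, 0, 0, 40]],
])

```text
clock: 11.68
position: [0.448, -0.0531, 0.1779]
eef_rot: [-1.188, 1.224, 1.188]
contact_force: [0.1, 0.3, 0.0]
finger_gap: 0.04
```

```bash
python3 - <<'E'
from st import *
st(); b,c=snap('wrist','w7')
print(proj('wrist',[[.5293,-.0522,.05],[.3984,-.0485,.05]],c).round(1))
E
```

```text
t 11.68 p [ 0.448  -0.0531  0.1779] xax [-0.001 -0.001 -1.   ] jawang 88.37 F [0.1 0.3 0. ] gap 40.0 q [-0.27  0.24  1.91 -0.    0.99 -1.81]
[[321.4 274.3]
 [322.2 129.5]]
```

View pics/w7.png

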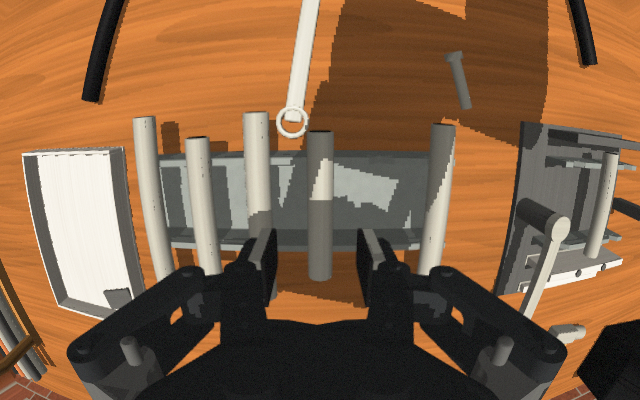

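>>> play_rows([
  [[0, 0, 0, -2, 3, -30, 40], [0, 0, 0, 0, 0, -35, 40], [0, 0, 0, 0, 0, -35, 40], [0, 0, 0, 0, 0, -24, 40], [0, 0, 0, 0, 0, 0, 40], [0, 0, 0, 0, 0, 0, 10], [0, 0, 0, 0, 0, 0, 10], [0, 0, 0, 0, 0, 0, 10]],
])

```text
clock: 12.72
position: [0.4466, -0.0486, 0.0564]
eef_rot: [-1.197, 1.22, 1.19]
contact_force: [-4.5, -11.4, 5.0]
finger_gap: 0.02
```

```bash
python3 st.py
```

```text
t 12.72 p [ 0.4466 -0.0486  0.0564] xax [ 0.002 -0.004 -1.   ] jawang 88.77 F [ -4.5 -11.4   5. ] gap 20.0 q [-0.26  0.45  2.03 -0.    0.66 -1.81]
```

>>> play_rows([
  [[0, 0, 0, 0, 0, 35, 10], [0, 0, 0, 0, 0, 40, 10], [0, 0, 0, 0, 15, 35, 10], [0, 0, 0.01, 2, 45, 0, 10], [0, 0, 0, 2, 48, 0, 10], [0, 0, 0, 2, 48, 0, 10], [0, 0, 0, 2, 48, 0, 10], [0, 0, 0, 2, 48, 0, 10]],
])

```text
clock: 13.72
position: [0.4557, 0.2072, 0.1663]
eef_rot: [-1.2, 1.214, 1.198]
contact_force: [0.9, 0.1, -1.6]
finger_gap: 0.0197
```

>>> play_rows([
  [[0, 0, 0, 2, 48, 0, 10], [0, 0, 0, 2, 48, 0, 10], [0, 0, 0, 0, 40, 0, 10], [0, 0, 0, 0, 10, -20, 10], [0, 0, 0, 0, 0, -20, 10], [0, 0, 0, 0, 0, 0, 10]],
])

```text
clock: 14.48
position: [0.4579, 0.3498, 0.1234]
eef_rot: [-1.199, 1.22, 1.201]
contact_force: [-0.4, -0.5, -1.3]
finger_gap: 0.0201
```

```bash
python3 - <<'E'
from st import *
st(); b,c=snap('wrist','w8')
E
```

```text
t 14.47 p [0.4579 0.3498 0.1234] xax [-0.004 -0.003 -1.   ] jawang 89.22 F [-0.4 -0.5 -1.3] gap 20.1 q [ 0.53  0.47  1.7  -0.    0.98 -1.02]
```

View pics/w8.png

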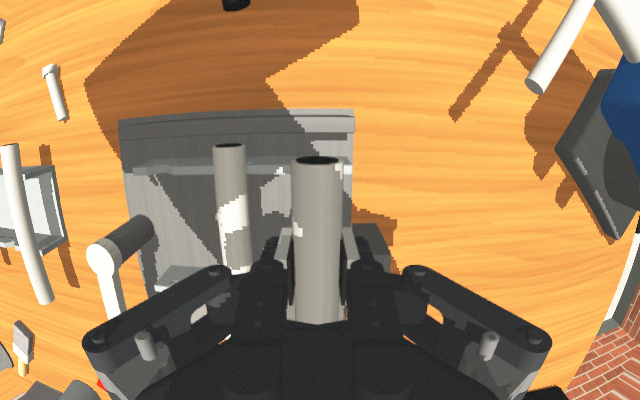

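```bash
python3 - <<'E'
from st import *
s=st();p=s['position']
for dz in (-.02,-.0064-.011,-.0064,.0046,.015):
    print(dz,proj('wrist',[[p[0]-.0477,p[1],p[2]+dz],[p[0]-.0477,p[1]+.011,p[2]+dz],[p[0]-.0477,p[1]-.011,p[2]+dz]]).round(1).tolist())
b=cv2.imread('pics/w8.png');cv2.imwrite('pics/w8c.png',cv2.resize(b[130:330,230:400],None,fx=3.5,fy=3.5,interpolation=cv2.INTER_CUBIC))
E
```

```text
t 14.53 p [0.4588 0.3502 0.1244] xax [-0.002 -0.002 -1.   ] jawang 89.2 F [-0.   0.2 -0.9] gap 20.1 q [ 0.53  0.47  1.69 -0.    0.98 -1.02]
-0.02 [[317.9, 150.3], [341.8, 150.1], [294.0, 150.7]]
-0.0174 [[317.9, 151.1], [342.2, 150.9], [293.5, 151.5]]
-0.0064 [[317.9, 154.7], [344.3, 154.5], [291.6, 155.1]]
0.0046 [[318.0, 159.0], [346.8, 158.7], [289.2, 159.5]]
0.015 [[318.1, 163.9], [349.5, 163.6], [286.6, 164.3]]
```

View pics/w8c.png

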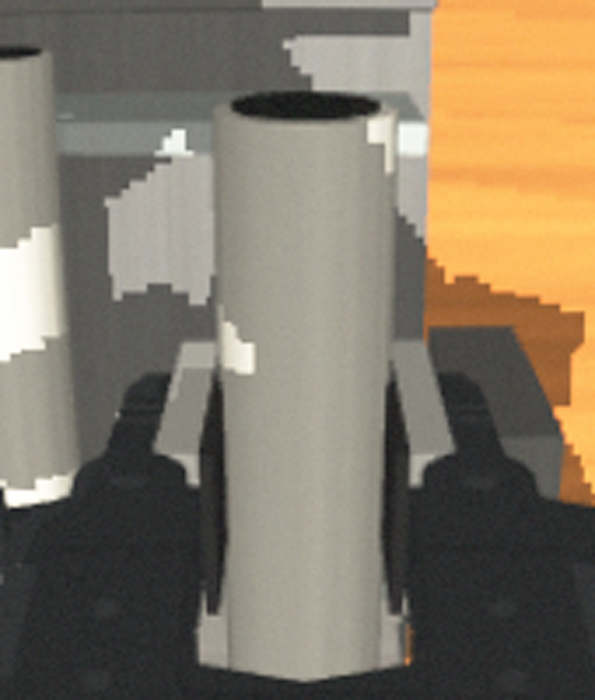

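>>> play_rows([
  [[0, 0, 0, 0, -3, 0, 10], [0, 0, 0, 0, 0, -20, 10], [0, 0, 0, 0, 0, -20, 10], [0, 0, 0, 0, 0, -15, 10], [0, 0, 0, 0, 0, 0, 10], [0, 0, 0, 0, 0, 0, 10]],
])

```text
clock: 15.28
position: [0.4602, 0.3483, 0.0705]
eef_rot: [-1.199, 1.215, 1.198]
contact_force: [-0.0, -0.3, -1.6]
finger_gap: 0.0203
```

```bash
python3 st.py
```

```text
t 15.28 p [0.4602 0.3483 0.0705] xax [ 0.001  0.    -1.   ] jawang 89.2 F [-0.  -0.3 -1.6] gap 20.3 q [ 0.53  0.55  1.74 -0.    0.86 -1.03]
```

>>> play_rows([
  [[0, 0, 0, 0, -1, -8, 10], [0, 0, 0, 0, 0, -4, 10], [0, 0, 0, 0, 0, 0, 10]],
])

```text
clock: 15.65
position: [0.4594, 0.3469, 0.0575]
eef_rot: [-1.199, 1.217, 1.199]
contact_force: [-0.2, -0.3, -1.1]
finger_gap: 0.0199
```

```bash
python3 st.py
```

```text
t 15.65 p [0.4594 0.3469 0.0575] xax [-0.001 -0.001 -1.   ] jawang 89.21 F [-0.2 -0.3 -1.1] gap 19.9 q [ 0.53  0.56  1.75 -0.    0.83 -1.03]
```

>>> play_rows([
  [[0, 0, 0, 0, 0, 0, 36], [0, 0, 0, 0, 0, 0, 36], [0, 0, 0, 0, 0, 20, 36], [0, 0, 0, 0, 0, 40, 36], [0, 0, 0, 0, 0, 40, 36], [0, 0, 0, -20, -30, 20, 36], [0, 0, 0, 0, 0, 0, 36]],
])

```text
clock: 16.52
position: [0.439, 0.3161, 0.1796]
eef_rot: [-1.199, 1.215, 1.198]
contact_force: [0.0, -0.1, -0.6]
finger_gap: 0.0358
```

```bash
python3 - <<'E'
from st import *
st(); b,c=snap('wrist','w9')
E
```

```text
t 16.52 p [0.439  0.3161 0.1796] xax [ 0.001  0.    -1.   ] jawang 89.18 F [ 0.  -0.1 -0.6] gap 35.8 q [ 0.5   0.35  1.73 -0.    1.06 -1.06]
```

View pics/w9.png

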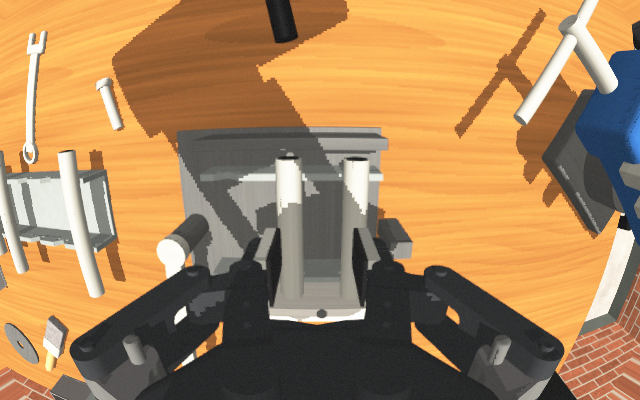

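>>> play_rows([
  [[0, 0, -0.014, 2, -50, 0, 40], [0, 0, 0, 2, -50, 0, 40], [0, 0, 0, 2, -50, 0, 40], [0, 0, 0, 2, -50, 0, 40], [0, 0, 0, 2, -50, 0, 40], [0, 0, 0, 2, -50, 0, 40], [0, 0, 0, 2, -50, 0, 40], [0, 0, 0, 3, -50, 0, 40]],
])

```text
clock: 17.58
position: [0.4573, -0.0845, 0.1773]
eef_rot: [-1.189, 1.222, 1.189]
contact_force: [1.6, 0.1, 0.1]
finger_gap: 0.0397
```

>>> play_rows([
  [[0, 0, 0, 0, -40, 0, 40], [0, 0, 0, 0, -20, 0, 40], [0, 0, 0, 0, 0, 0, 40]],
])

```text
clock: 17.95
position: [0.4574, -0.1442, 0.1773]
eef_rot: [-1.187, 1.223, 1.187]
contact_force: [0.3, 0.2, 0.3]
finger_gap: 0.0404
```

```bash
python3 - <<'E'
from st import *
st(); b,c=snap('wrist','w10')
print(proj('wrist',[[.5292,-.1559,.05],[.3983,-.1520,.05]],c).round(1))
E
```

```text
t 17.95 p [ 0.4574 -0.1442  0.1773] xax [ 0. -0. -1.] jawang 88.27 F [0.3 0.2 0.3] gap 40.4 q [-0.45  0.28  1.86 -0.    1.01 -1.99]
[[307.5 265.9]
 [306.1 118.1]]
```

View pics/w10.png

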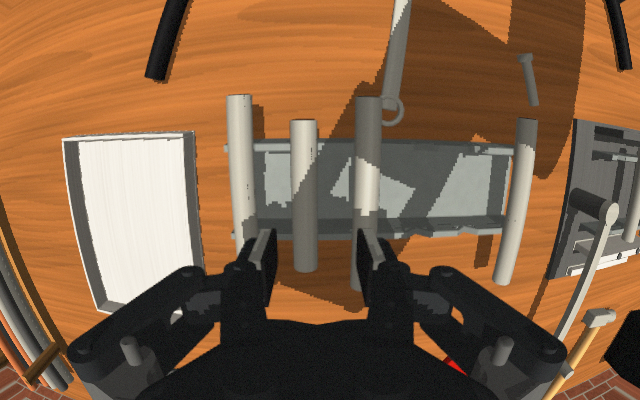

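>>> play_rows([
  [[0, 0, 0, 7, -10, 0, 40], [0, 0, 0, 0, 0, -40, 40], [0, 0, 0, 0, 0, -40, 40], [0, 0, 0, 0, 0, -42, 40], [0, 0, 0, 0, 0, 0, 40], [0, 0, 0, 0, 0, 0, 10], [0, 0, 0, 0, 0, 0, 10], [0, 0, 0, 0, 0, 0, 10]],
])

```text
clock: 19.0
position: [0.4655, -0.1538, 0.0576]
eef_rot: [-1.192, 1.221, 1.185]
contact_force: [-0.3, -3.3, 5.4]
finger_gap: 0.02
```

```bash
python3 st.py
```

```text
t 19.00 p [ 0.4655 -0.1538  0.0576] xax [ 0.004 -0.002 -1.   ] jawang 88.42 F [-0.3 -3.3  5.4] gap 20.0 q [-0.46  0.48  1.94 -0.    0.71 -2.  ]
```

>>> play_rows([
  [[0, 0, 0, 0, 0, 35, 10], [0, 0, 0, 0, 0, 40, 10], [0, 0, 0, 0, 15, 35, 10], [0, 0, 0.008, 2, 45, 0, 10], [0, 0, 0.008, 2, 48, 0, 10], [0, 0, 0, 2, 48, 0, 10], [0, 0, 0, 2, 48, 0, 10], [0, 0, 0, 2, 48, 0, 10]],
])

```text
clock: 20.0
position: [0.4734, 0.1009, 0.1666]
eef_rot: [-1.2, 1.214, 1.2]
contact_force: [0.2, -0.6, -1.2]
finger_gap: 0.0203
```

>>> play_rows([
  [[0, 0, 0, 2, 48, 0, 10], [0, 0, 0, 0, 48, 0, 10], [0, 0, 0, 0, 41, 0, 10], [0, 0, 0, 0, 0, -20, 10], [0, 0, 0, 0, 0, -20, 10], [0, 0, 0, 0, 0, 0, 10]],
])

```text
clock: 20.75
position: [0.4741, 0.236, 0.1251]
eef_rot: [-1.2, 1.217, 1.203]
contact_force: [-0.5, -0.4, -1.6]
finger_gap: 0.0204
```

```bash
python3 - <<'E'
from st import *
st(); b,c=snap('wrist','w11')
E
```

```text
t 20.75 p [0.4741 0.236  0.1251] xax [-0.003 -0.001 -1.   ] jawang 89.34 F [-0.5 -0.4 -1.6] gap 20.4 q [ 0.33  0.42  1.8   0.    0.93 -1.23]
```

View pics/w11.png

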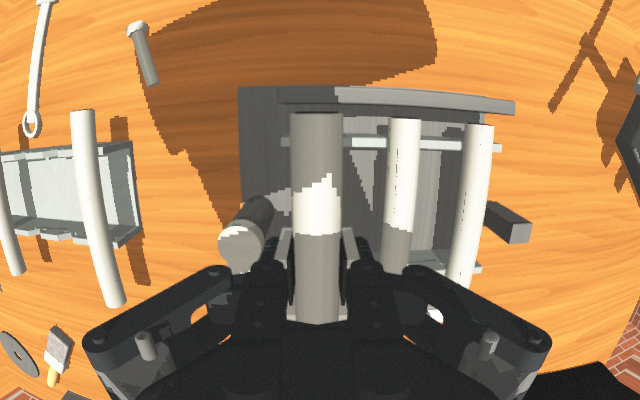

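>>> play_rows([
  [[0, 0, 0, 3, -1, -20, 10], [0, 0, 0, 0, 0, -20, 10], [0, 0, 0, 0, 0, -15, 10], [0, 0, 0, 0, 0, 0, 10], [0, 0, 0, 0, 0, 0, 10]],
])

```text
clock: 21.42
position: [0.4792, 0.2352, 0.0715]
eef_rot: [-1.201, 1.214, 1.2]
contact_force: [-0.9, 0.2, -0.6]
finger_gap: 0.0202
```

>>> play_rows([
  [[0, 0, 0, -1, 0, -8, 10], [0, 0, 0, 0, 0, -4, 10], [0, 0, 0, 0, 0, 0, 10], [0, 0, 0, 0, 0, 0, 10]],
])

```text
clock: 21.92
position: [0.4778, 0.2351, 0.0588]
eef_rot: [-1.201, 1.215, 1.201]
contact_force: [-0.2, -0.3, -1.4]
finger_gap: 0.0201
```

```bash
python3 st.py
```

```text
t 21.93 p [0.4778 0.2351 0.0588] xax [-0. -0. -1.] jawang 89.32 F [-0.2 -0.3 -1.4] gap 20.1 q [ 0.33  0.52  1.84 -0.    0.78 -1.23]
```

>>> play_rows([
  [[0, 0, 0, 0, 0, 0, 29], [0, 0, 0, 0, 0, 0, 29], [0, 0, 0, 0, 0, 20, 29], [0, 0, 0, 0, 0, 40, 30], [0, 0, 0, 0, 0, 40, 40], [0, 0, 0, -20, 0, 20, 40], [0, 0, 0, 0, 0, 0, 40]],
])

```text
clock: 22.8
position: [0.4576, 0.2354, 0.1803]
eef_rot: [-1.201, 1.212, 1.2]
contact_force: [-0.5, -1.1, -0.0]
finger_gap: 0.0396
```

```bash
python3 - <<'E'
from st import *
st(); b,c=snap('wrist','w12')
E
```

```text
t 22.80 p [0.4576 0.2354 0.1803] xax [ 0.002  0.001 -1.   ] jawang 89.35 F [-0.5 -1.1 -0. ] gap 39.6 q [ 0.34  0.32  1.78 -0.    1.04 -1.22]
```

View pics/w12.png

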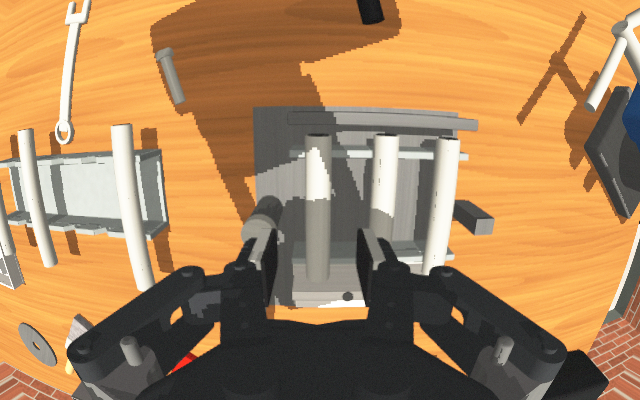

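>>> play_rows([
  [[0, 0, 0, 46, -14, 0, 45], [0, 0, 0, 46, -14, 0, 45], [0, 0, 0, 46, -14, 0, 45], [0, 0, 0, 46, -14, 0, 45], [0, 0, 0, 45, -16, 0, 45], [0, 0, 0, 0, 0, 0, 45], [0, 0, 0, 0, 0, 0, 45]],
])

```text
clock: 23.72
position: [0.6858, 0.1628, 0.1768]
eef_rot: [-1.199, 1.218, 1.202]
contact_force: [-0.6, 0.1, 0.2]
finger_gap: 0.0451
```

```bash
python3 - <<'E'
from st import *
st(); b,c=snap('wrist','w13')
print(proj('wrist',[[.6852,.1625,.122]],c))
E
```

```text
t 23.73 p [0.6858 0.1628 0.1768] xax [-0.003 -0.    -1.   ] jawang 89.3 F [-0.6  0.1  0.2] gap 45.1 q [ 0.14  0.57  1.34  0.    1.23 -1.42]
[[318.03961251 219.96951236]]
```

View pics/w13.png

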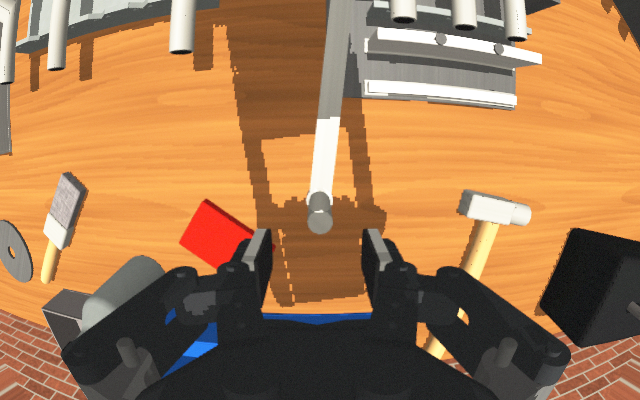

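Handle pin is centred between the jaws (top at 319,222). Descend, grip, and work out the closing arc.

>>> play_rows([
  [[0, 0, 0, 0, 0, -30, 45], [0, 0, 0, 0, 0, -33, 45], [0, 0, 0, 0, 0, 0, 45], [0, 0, 0, 0, 0, 0, 10], [0, 0, 0, 0, 0, 0, 10], [0, 0, 0, 0, 0, 0, 10]],
], grip_force=40)

```text
clock: 24.52
position: [0.6876, 0.1635, 0.1177]
eef_rot: [-1.201, 1.212, 1.199]
contact_force: [-2.0, 1.9, 6.0]
finger_gap: 0.0145
```

```bash
python3 - <<'E'
import numpy as np
a=np.linspace(1.69,0.008,16)
p=.2*np.c_[np.sin(a),np.cos(a)]*1000
print(np.diff(p,axis=0).round(1).tolist(), p[-1]+np.array([486.4,186.9]))
E
python3 st.py
```

```text
[[1.4, 22.4], [-1.1, 22.4], [-3.6, 22.1], [-6.0, 21.6], [-8.4, 20.8], [-10.7, 19.7], [-12.8, 18.4], [-14.8, 16.8], [-16.6, 15.1], [-18.2, 13.1], [-19.5, 11.0], [-20.6, 8.7], [-21.5, 6.4], [-22.1, 3.9], [-22.4, 1.4]] [487.99998293 386.89360003]
t 24.52 p [0.6876 0.1635 0.1177] xax [ 0.002  0.001 -1.   ] jawang 89.33 F [-2.   1.9  6. ] gap 14.5 q [ 0.14  0.63  1.39  0.    1.12 -1.42]
```

>>> play_rows([
  [[0, 0, 0, 1.4, 22.4, 0, 10], [0, 0, 0, -1.1, 22.4, 0, 10], [0, 0, 0, -3.6, 22.1, 0, 10], [0, 0, 0, -6.0, 21.6, 0, 10], [0, 0, 0, -8.4, 20.8, 0, 10], [0, 0, 0, -10.7, 19.7, 0, 10], [0, 0, 0, -12.8, 18.4, 0, 10], [0, 0, 0, -14.8, 16.8, 0, 10]],
])

```text
clock: 25.52
position: [0.6315, 0.3292, 0.1175]
eef_rot: [-1.202, 1.211, 1.199]
contact_force: [1.3, -2.8, 7.6]
finger_gap: 0.0145
```

>>> play_rows([
  [[0, 0, 0, -16.6, 15.1, 0, 10], [0, 0, 0, -18.2, 13.1, 0, 10], [0, 0, 0, -19.5, 11.0, 0, 10], [0, 0, 0, -20.6, 8.7, 0, 10], [0, 0, 0, -21.5, 6.4, 0, 10], [0, 0, 0, -22.1, 3.9, 0, 10], [0, 0, 0, -22.4, 1.4, 0, 10], [0, 0, 0, 0, 0, 0, 10]],
])

```text
clock: 26.52
position: [0.4886, 0.3881, 0.1172]
eef_rot: [-1.201, 1.213, 1.201]
contact_force: [-0.8, -0.7, 8.9]
finger_gap: 0.0145
```

```bash
python3 - <<'E'
from st import *
st(); b,c=snap('wrist','w14')
E
```

```text
t 26.52 p [0.4886 0.3881 0.1172] xax [ 0.001  0.001 -1.   ] jawang 89.39 F [-0.8 -0.7  8.9] gap 14.5 q [ 0.56  0.53  1.59  0.    1.01 -1.  ]
```

View pics/w14.png

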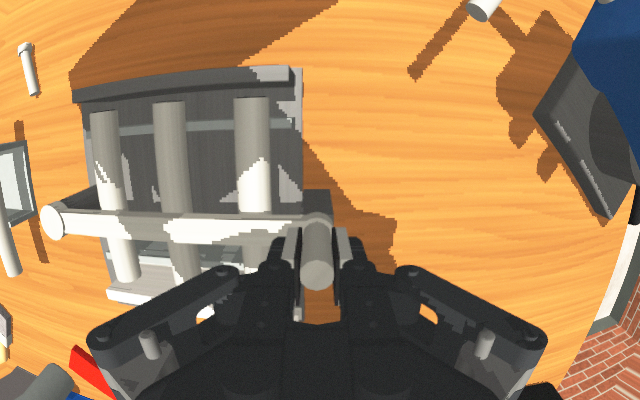

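>>> play_rows([
  [[0, 0, 0, -2, 0, 0, 10], [0, 0, 0, 0, 0, 0, 10], [0, 0, 0, 0, 0, 0, 10]],
])

```text
clock: 26.95
position: [0.4881, 0.3881, 0.1172]
eef_rot: [-1.201, 1.213, 1.2]
contact_force: [0.1, -1.3, 9.1]
finger_gap: 0.0147
```

```bash
python3 st.py
```

```text
t 26.95 p [0.4881 0.3881 0.1172] xax [ 0.002  0.001 -1.   ] jawang 89.34 F [ 0.1 -1.3  9.1] gap 14.7 q [ 0.56  0.53  1.6   0.    1.01 -1.  ]
```

>>> play_rows([
  [[0, 0, 0, -2, 0, 0, 10], [0, 0, 0, -2, 0, 0, 10], [0, 0, 0, 0, 0, 0, 10]],
])

```text
clock: 27.32
position: [0.4879, 0.3882, 0.1173]
eef_rot: [-1.203, 1.207, 1.196]
contact_force: [11.3, -4.0, 1.5]
finger_gap: 0.0145
```

```bash
python3 - <<'E'
from st import *
st(); b,c=snap('top','t15'); 
cv2.imwrite('pics/t15c.png',cv2.resize(b[165:280,135:270],None,fx=5.5,fy=5,interpolation=cv2.INTER_CUBIC))
E
```

```text
t 27.32 p [0.4879 0.3882 0.1173] xax [ 0.008  0.002 -1.   ] jawang 89.35 F [11.3 -4.   1.5] gap 14.5 q [ 0.56  0.53  1.6  -0.    1.   -0.99]
```

View pics/t15.png

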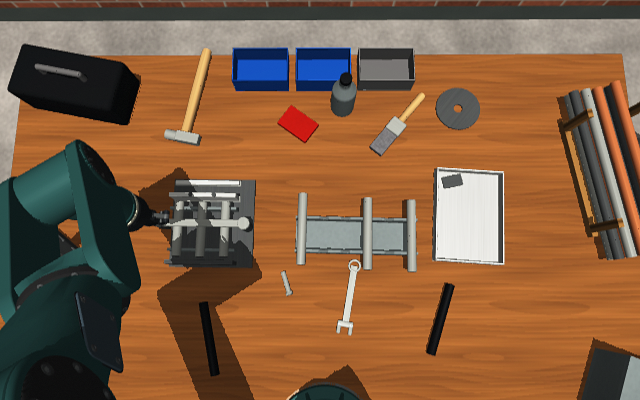

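>>> play_rows([
  [[0, 0, 0, 3, 0, 0, 10], [0, 0, 0, 0, 0, 0, 45], [0, 0, 0, 0, 0, 0, 45], [0, 0, 0, 0, 0, 40, 45], [0, 0, 0, 0, 0, 40, 45], [0, 0, 0, -30, -40, 0, 45], [0, 0, 0, 0, -40, 0, 45], [0, 0, 0, 0, 0, 0, 45]],
])

```text
clock: 28.38
position: [0.4552, 0.3049, 0.1955]
eef_rot: [-1.199, 1.218, 1.2]
contact_force: [0.1, -0.2, 0.0]
finger_gap: 0.0449
```

```bash
python3 - <<'E'
from st import *
st(); b,c=snap('wrist','w16')
P=np.array([.4864,.1869]);h=P+.2*np.array([.0115,1])
print(proj('wrist',[[*h,.122],[*h,.076],[*P,.076]],c).round(1))
cv2.imwrite('pics/w16.png',b)
E
```

```text
t 28.38 p [0.4552 0.3049 0.1955] xax [-0.002 -0.001 -1.   ] jawang 89.23 F [ 0.1 -0.2  0. ] gap 44.9 q [ 0.46  0.35  1.69 -0.    1.11 -1.09]
[[430.8 251.6]
 [413.4 228.4]
 [186.5 227.5]]
```

View pics/w16.png

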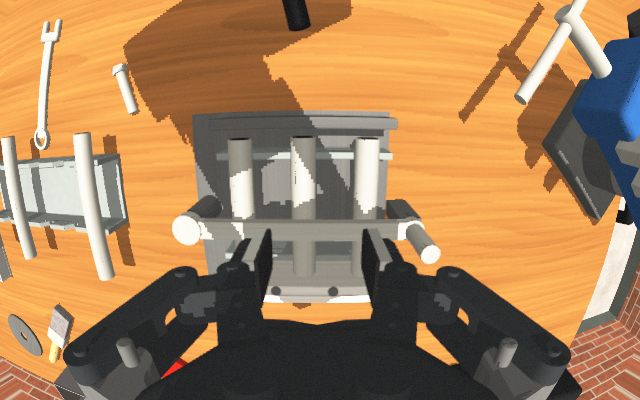

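>>> play_rows([
  [[0, 0, -0.012, 1, -50, 0, 40], [0, 0, 0, 1, -50, 0, 40], [0, 0, 0, 1, -50, 0, 40], [0, 0, 0, 1, -50, 0, 40], [0, 0, 0, 1, -50, 0, 40], [0, 0, 0, 1, -50, 0, 40], [0, 0, 0, 0, -50, 0, 40], [0, 0, 0, 0, -50, 0, 40]],
])

```text
clock: 29.42
position: [0.4638, -0.0941, 0.1958]
eef_rot: [-1.192, 1.219, 1.192]
contact_force: [0.9, 0.4, -0.1]
finger_gap: 0.0398
```

>>> play_rows([
  [[0, 0, 0, 0, -50, 0, 40], [0, 0, 0, 0, -45, 0, 40], [0, 0, 0, 0, 0, -10, 40], [0, 0, 0, 0, 0, 0, 40]],
], grip_force=60)

```text
clock: 29.92
position: [0.4624, -0.1869, 0.1847]
eef_rot: [-1.189, 1.221, 1.194]
contact_force: [0.0, 0.2, -0.0]
finger_gap: 0.0402
```

```bash
python3 - <<'E'
from st import *
st(); b,c=snap('wrist','w17')
print(proj('wrist',[[.5455,-.209,.05],[.3759,-.2045,.05],[.57,-.4,.03]],c).round(1))
E
```

```text
t 29.93 p [ 0.4624 -0.1869  0.1847] xax [-0.002  0.002 -1.   ] jawang 88.62 F [ 0.   0.2 -0. ] gap 40.2 q [-0.52  0.29  1.81  0.    1.04 -2.07]
[[296.4 272.9]
 [293.6  85.4]
 [138.3 276.5]]
```

View pics/w17.png

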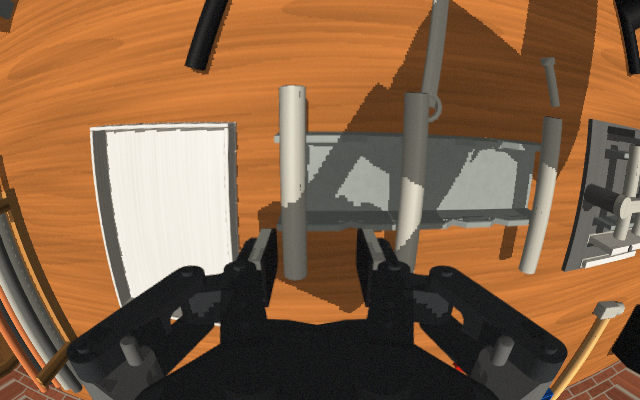

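>>> play_rows([
  [[0, 0, 0, 0, -20, 0, 40], [0, 0, 0, 0, 0, -45, 40], [0, 0, 0, 0, 0, -45, 40], [0, 0, 0, 0, 0, -41, 40], [0, 0, 0, 0, 0, 0, 40], [0, 0, 0, 0, 0, 0, 10], [0, 0, 0, 0, 0, 0, 10], [0, 0, 0, 0, 0, 0, 10]],
])

```text
clock: 30.98
position: [0.4635, -0.2075, 0.0567]
eef_rot: [-1.192, 1.219, 1.19]
contact_force: [0.5, 6.2, 2.0]
finger_gap: 0.0198
```

```bash
python3 st.py
```

```text
t 30.98 p [ 0.4635 -0.2075  0.0567] xax [ 0.002  0.    -1.   ] jawang 88.63 F [0.5 6.2 2. ] gap 19.8 q [-0.56  0.5   1.9   0.    0.74 -2.11]
```

>>> play_rows([
  [[0, 0, 0, 0, 0, 40, 10], [0, 0, 0, 0, 0, 40, 10], [0, 0, 0, 0, 0, 0, 10], [0, 0, -0.013, 7, -47, 0, 10], [0, 0, -0.013, 7, -47, 0, 10], [0, 0, -0.013, 7, -47, 0, 10], [0, 0, -0.013, 6, -47, 0, 10], [0, 0, 0, 0, 0, 0, 10]],
])

```text
clock: 31.98
position: [0.4905, -0.4004, 0.135]
eef_rot: [-1.155, 1.246, 1.148]
contact_force: [-0.3, 0.8, -1.7]
finger_gap: 0.0197
```

```bash
python3 - <<'E'
from st import *
s=st(); b,c=snap('wrist','w18')
ex=np.array([.99715,-.0754]);ey=np.array([.0754,.99715]);C=np.array([.5118,-.3534])
Q=[[*(C+a*ex+b_*ey),.03] for a,b_ in [(-.115,-.0825),(-.115,.0825),(.115,.0825),(.115,-.0825)]]
print(proj('wrist',Q,c).round(1).tolist())
E
```

```text
t 31.98 p [ 0.4905 -0.4004  0.135 ] xax [ 0.002 -0.004 -1.   ] jawang 85.5 F [-0.3  0.8 -1.7] gap 19.7 q [-0.79  0.52  1.56 -0.    1.05 -2.28]
[[271.3, 67.2], [483.8, 77.7], [449.5, 323.1], [282.6, 330.8]]
```

View pics/w18.png

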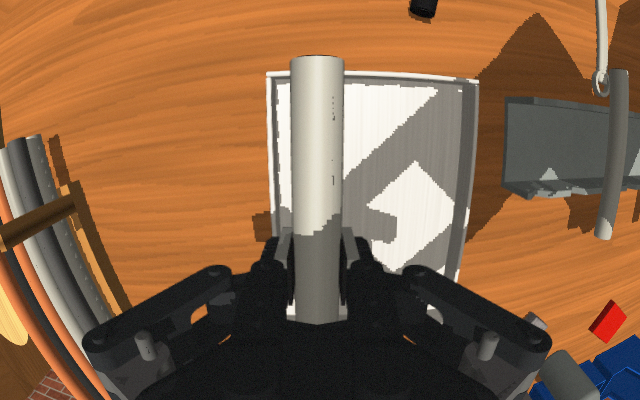

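>>> play_rows([
  [[0, 0, 0.003, 8, 0, 0, 10], [0, 0, 0, 0, 0, -35, 10], [0, 0, 0, 0, 0, -35, 10], [0, 0, 0, 0, 0, -28, 10], [0, 0, 0, 0, 0, 0, 10], [0, 0, 0, 0, 0, 0, 10]],
])

```text
clock: 32.78
position: [0.4986, -0.3958, 0.0378]
eef_rot: [-1.157, 1.242, 1.155]
contact_force: [-0.6, -0.8, -0.7]
finger_gap: 0.0198
```

```bash
python3 - <<'E'
from st import *
s=st(); b,c=snap('wrist','w19')
E
```

```text
t 32.77 p [ 0.4986 -0.3958  0.0378] xax [ 0.001 -0.001 -1.   ] jawang 85.88 F [-0.6 -0.8 -0.7] gap 19.8 q [-0.78  0.65  1.61  0.    0.88 -2.28]
```

View pics/w19.png

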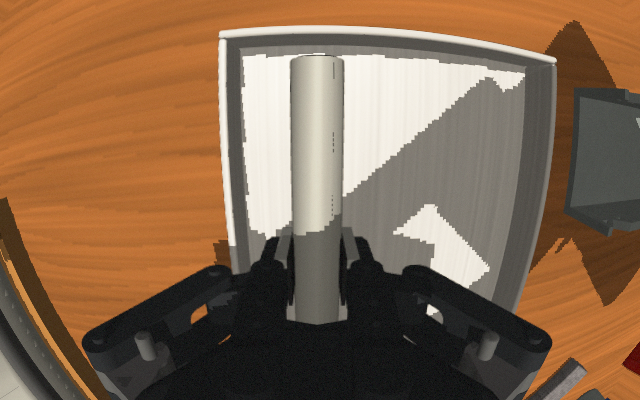

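>>> play_rows([
  [[0, 0, 0, 0, 0, -9, 10], [0, 0, 0, 0, 0, 0, 10], [0, 0, 0, 0, 0, 0, 30], [0, 0, 0, 0, 0, 0, 30], [0, 0, 0, 0, 0, 0, 30]],
])

```text
clock: 33.45
position: [0.498, -0.3963, 0.0281]
eef_rot: [-1.156, 1.243, 1.155]
contact_force: [-0.8, 0.4, 1.0]
finger_gap: 0.0295
```

```bash
python3 st.py
```

```text
t 33.45 p [ 0.498  -0.3963  0.0281] xax [ 0. -0. -1.] jawang 85.83 F [-0.8  0.4  1. ] gap 29.5 q [-0.78  0.67  1.62 -0.    0.86 -2.28]
```

>>> play_rows([
  [[0, 0, 0, 0, 0, 35, 30], [0, 0, 0, 3, 42, 0, 10], [0, 0, 0, 0, 0, 0, 0], [0, 0, 0, 0, 0, -32, 0], [0, 0, 0, 0, 0, 0, 0], [0, 0, 0, -1, -12, 0, 0], [0, 0, 0, 0, -6, 0, 0], [0, 0, 0, 0, -6, 0, 0]],
])

```text
clock: 34.45
position: [0.5002, -0.3787, 0.0319]
eef_rot: [-1.155, 1.242, 1.154]
contact_force: [0.7, 4.5, 7.0]
finger_gap: 0.0003
```

>>> play_rows([
  [[0, 0, 0, 0, -6, 0, 0], [0, 0, 0, 0, -6, 0, 0], [0, 0, 0, 0, -6, 0, 0], [0, 0, 0, 0, -2, 0, 0], [0, 0, 0, 0, 0, 0, 0]],
])

```text
clock: 35.08
position: [0.5, -0.3986, 0.0312]
eef_rot: [-1.156, 1.243, 1.154]
contact_force: [1.4, -0.2, 0.5]
finger_gap: 0.0001
```

```bash
python3 st.py
```

```text
t 35.08 p [ 0.5    -0.3986  0.0312] xax [ 0.001 -0.001 -1.   ] jawang 85.81 F [ 1.4 -0.2  0.5] gap 0.1 q [-0.78  0.66  1.61 -0.    0.87 -2.28]
```

>>> play_rows([
  [[0, 0, 0, 0, 0, 40, 10], [0, 0, 0, 0, 0, 50, 30], [0, 0, 0, 0, 0, 60, 40], [0, 0, 0, 0, 0, 0, 40]],
])

```text
clock: 35.58
position: [0.5025, -0.401, 0.1865]
eef_rot: [-1.165, 1.243, 1.146]
contact_force: [-0.4, -0.8, 0.2]
finger_gap: 0.04
```

```bash
python3 - <<'E'
from st import *
s=st(); b,c=snap('wrist','w20')
E
```

```text
t 35.58 p [ 0.5025 -0.401   0.1865] xax [ 0.008 -0.008 -1.   ] jawang 85.83 F [-0.4 -0.8  0.2] gap 40.0 q [-0.78  0.48  1.5  -0.    1.16 -2.28]
```

View pics/w20.png

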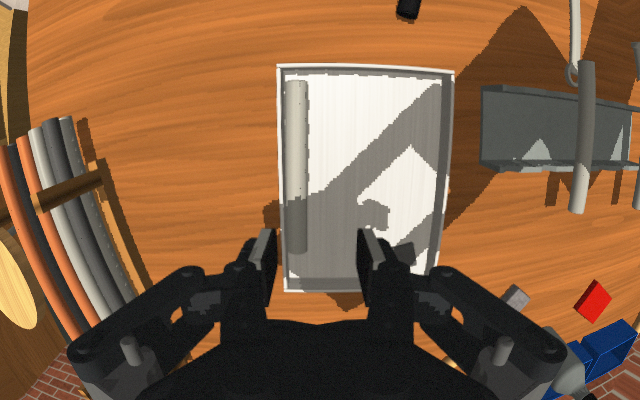

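>>> play_rows([
  [[0, 0, 0.008, -6, 50, 0, 40], [0, 0, 0.008, -6, 50, 0, 40], [0, 0, 0.008, -6, 50, 0, 40], [0, 0, 0.008, -6, 50, 0, 40], [0, 0, 0.008, -6, 50, 0, 40], [0, 0, 0.007, -7, 45, 0, 40], [0, 0, 0, 0, 0, 0, 40], [0, 0, 0, 0, 0, 0, 40]],
])

```text
clock: 36.62
position: [0.4626, -0.1033, 0.1801]
eef_rot: [-1.19, 1.222, 1.191]
contact_force: [0.5, 0.5, -0.0]
finger_gap: 0.0401
```

```bash
python3 - <<'E'
from st import *
st(); b,c=snap('wrist','w21')
print(proj('wrist',[[.5514,-.1059,.05],[.3814,-.1009,.05]],c).round(1))
E
```

```text
t 36.62 p [ 0.4626 -0.1033  0.1801] xax [-0.001 -0.    -1.   ] jawang 88.57 F [ 0.5  0.5 -0. ] gap 40.1 q [-0.37  0.27  1.86 -0.    1.01 -1.91]
[[317.5 280. ]
 [318.7  90.6]]
```

View pics/w21.png

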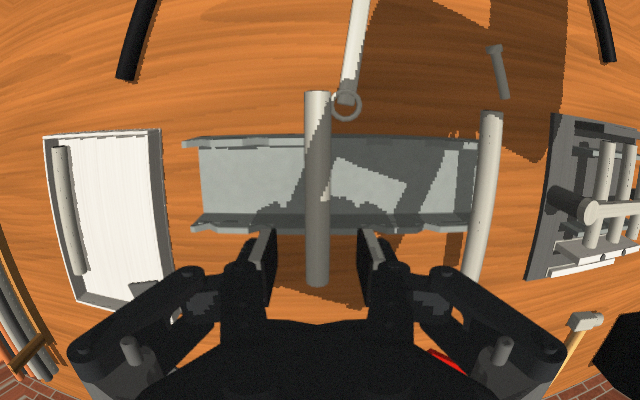

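>>> play_rows([
  [[0, 0, 0, 2, 0, -40, 40], [0, 0, 0, 0, 0, -45, 40], [0, 0, 0, 0, 0, -41, 40], [0, 0, 0, 0, 0, 0, 40], [0, 0, 0, 0, 0, 0, 10], [0, 0, 0, 0, 0, 0, 10], [0, 0, 0, 0, 0, 0, 10]],
])

```text
clock: 37.55
position: [0.4657, -0.1034, 0.0562]
eef_rot: [-1.192, 1.22, 1.188]
contact_force: [-0.5, 1.9, 4.0]
finger_gap: 0.0202
```

```bash
python3 st.py
```

```text
t 37.55 p [ 0.4657 -0.1034  0.0562] xax [ 0.002 -0.001 -1.   ] jawang 88.51 F [-0.5  1.9  4. ] gap 20.2 q [-0.36  0.47  1.97 -0.    0.7  -1.91]
```

>>> play_rows([
  [[0, 0, 0, 0, 0, 40, 10], [0, 0, 0, 0, 0, 45, 10], [0, 0, -0.009, 5, -45, 0, 10], [0, 0, -0.01, 5, -46, 0, 10], [0, 0, -0.01, 5, -46, 0, 10], [0, 0, -0.01, 5, -46, 0, 10], [0, 0, -0.01, 5, -46, 0, 10], [0, 0, 0, 5, -45, 0, 10]],
])

```text
clock: 38.55
position: [0.495, -0.3792, 0.1408]
eef_rot: [-1.155, 1.244, 1.152]
contact_force: [0.3, 0.8, -0.1]
finger_gap: 0.0201
```

>>> play_rows([
  [[0, 0, 0, 0, 0, 0, 10], [0, 0, 0, 0, 0, -35, 10], [0, 0, 0, 0, 0, -30, 10], [0, 0, 0, 0, 0, 0, 10], [0, 0, 0, 0, 0, 0, 10]],
])

```text
clock: 39.17
position: [0.4953, -0.3771, 0.076]
eef_rot: [-1.155, 1.243, 1.153]
contact_force: [0.3, -1.3, -1.6]
finger_gap: 0.0197
```

```bash
python3 - <<'E'
from st import *
s=st(); b,c=snap('wrist','w22')
E
```

```text
t 39.17 p [ 0.4953 -0.3771  0.076 ] xax [ 0.001 -0.001 -1.   ] jawang 85.74 F [ 0.3 -1.3 -1.6] gap 19.7 q [-0.76  0.59  1.63 -0.    0.93 -2.26]
```

View pics/w22.png

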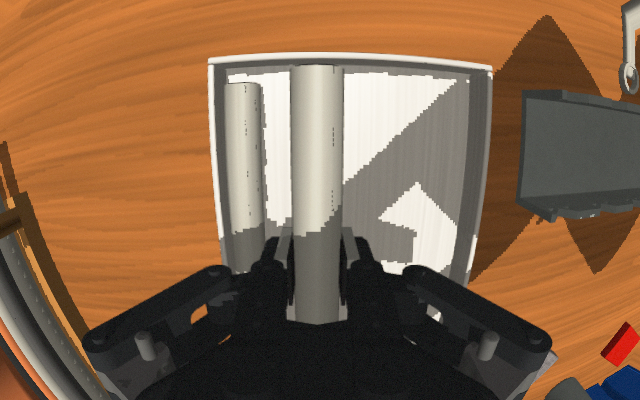

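>>> play_rows([
  [[0, 0, 0, 4, 0, 0, 10], [0, 0, 0, 0, 0, -25, 10], [0, 0, 0, 0, 0, -21, 10], [0, 0, 0, 0, 0, 0, 10], [0, 0, 0, 0, 0, 0, 10]],
])

```text
clock: 39.85
position: [0.4996, -0.3776, 0.0299]
eef_rot: [-1.155, 1.244, 1.153]
contact_force: [-0.3, -0.7, -1.5]
finger_gap: 0.0203
```

```bash
python3 - <<'E'
from st import *
s=st(); b,c=snap('wrist','w23')
E
```

```text
t 39.85 p [ 0.4996 -0.3776  0.0299] xax [ 0.001 -0.001 -1.   ] jawang 85.72 F [-0.3 -0.7 -1.5] gap 20.3 q [-0.76  0.65  1.64 -0.    0.85 -2.25]
```

View pics/w23.png

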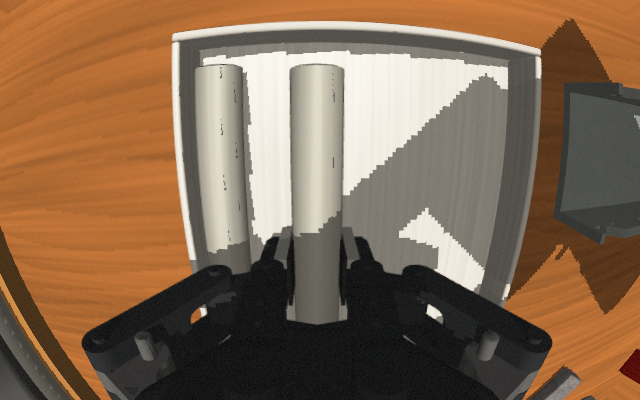

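>>> play_rows([
  [[0, 0, 0, 0, 0, 0, 28], [0, 0, 0, 0, 0, 0, 28], [0, 0, 0, 0, 0, 35, 28], [0, 0, 0, 3, 43, 0, 10], [0, 0, 0, 0, 0, 0, 0], [0, 0, 0, 0, 0, -32, 0], [0, 0, 0, 0, 0, 0, 0], [0, 0, 0, -1, -12, 0, 0]],
])

```text
clock: 40.9
position: [0.5008, -0.3462, 0.0321]
eef_rot: [-1.154, 1.243, 1.155]
contact_force: [0.6, -0.9, -0.5]
finger_gap: -0.0
```

>>> play_rows([
  [[0, 0, 0, 0, -6, 0, 0], [0, 0, 0, 0, -6, 0, 0], [0, 0, 0, 0, -6, 0, 0], [0, 0, 0, 0, -6, 0, 0], [0, 0, 0, 0, -3, 0, 0], [0, 0, 0, 0, 0, 0, 0]],
])

```text
clock: 41.65
position: [0.5011, -0.3734, 0.0328]
eef_rot: [-1.154, 1.243, 1.153]
contact_force: [1.2, 3.1, 4.7]
finger_gap: 0.0
```

>>> play_rows([
  [[0, 0, 0, 0, 0, 40, 10], [0, 0, 0, 0, 0, 50, 30], [0, 0, 0, 0, 0, 60, 40], [0, 0, 0, 0, 0, 0, 40]],
])

```text
clock: 42.15
position: [0.5037, -0.3763, 0.1881]
eef_rot: [-1.164, 1.243, 1.144]
contact_force: [-0.3, -0.5, -0.6]
finger_gap: 0.0402
```

```bash
python3 - <<'E'
from st import *
s=st(); b,c=snap('wrist','w24')
E
```

```text
t 42.15 p [ 0.5037 -0.3763  0.1881] xax [ 0.009 -0.008 -1.   ] jawang 85.7 F [-0.3 -0.5 -0.6] gap 40.2 q [-0.75  0.46  1.53 -0.    1.15 -2.25]
```

View pics/w24.png

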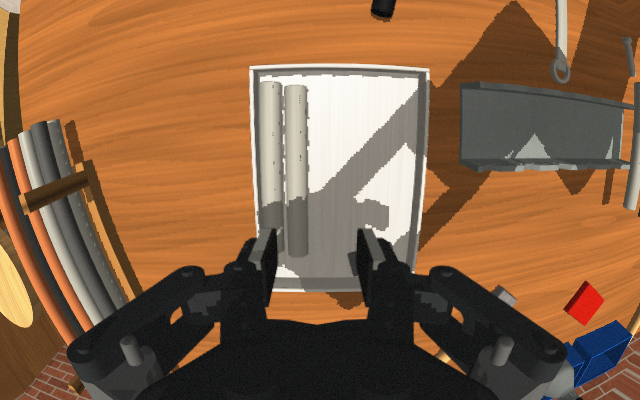

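>>> play_rows([
  [[0, 0, 0.007, -4, 50, 0, 40], [0, 0, 0.007, -4, 50, 0, 40], [0, 0, 0.007, -4, 50, 0, 40], [0, 0, 0.007, -4, 50, 0, 40], [0, 0, 0.007, -4, 50, 0, 40], [0, 0, 0.007, -4, 50, 0, 40], [0, 0, 0.007, -4, 50, 0, 40], [0, 0, 0, -4, 50, 0, 40]],
])

```text
clock: 43.2
position: [0.4676, 0.0283, 0.1807]
eef_rot: [-1.189, 1.223, 1.192]
contact_force: [0.2, 0.1, -0.9]
finger_gap: 0.0401
```

>>> play_rows([
  [[0, 0, 0, 0, 26, 0, 40], [0, 0, 0, 0, 0, 0, 40], [0, 0, 0, 0, 0, 0, 40]],
])

```text
clock: 43.58
position: [0.4684, 0.0523, 0.1812]
eef_rot: [-1.19, 1.223, 1.191]
contact_force: [0.5, -0.5, 0.6]
finger_gap: 0.0401
```

```bash
python3 - <<'E'
from st import *
st(); b,c=snap('wrist','w25')
print(proj('wrist',[[.563,.0503,.05],[.3929,.0543,.05]],c).round(1))
E
```

```text
t 43.58 p [0.4684 0.0523 0.1812] xax [-0.001 -0.001 -1.   ] jawang 88.54 F [ 0.5 -0.5  0.6] gap 40.1 q [-0.04  0.26  1.87 -0.    1.01 -1.58]
[[318.4 284.5]
 [318.4  97.6]]
```

View pics/w25.png

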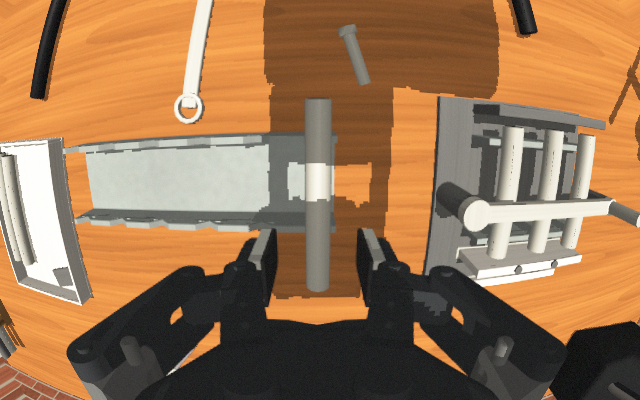

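>>> play_rows([
  [[0, 0, 0, 4, 0, -40, 40], [0, 0, 0, 0, 0, -45, 40], [0, 0, 0, 0, 0, -42, 40], [0, 0, 0, 0, 0, 0, 40], [0, 0, 0, 0, 0, 0, 10], [0, 0, 0, 0, 0, 0, 10], [0, 0, 0, 0, 0, 0, 10]],
])

```text
clock: 44.5
position: [0.474, 0.0527, 0.0562]
eef_rot: [-1.192, 1.219, 1.188]
contact_force: [-0.5, 0.7, 0.6]
finger_gap: 0.0203
```

```bash
python3 st.py
```

```text
t 44.50 p [0.474  0.0527 0.0562] xax [ 0.003 -0.    -1.   ] jawang 88.52 F [-0.5  0.7  0.6] gap 20.3 q [-0.03  0.47  1.97 -0.    0.7  -1.58]
```

>>> play_rows([
  [[0, 0, 0, 0, 0, 40, 10], [0, 0, 0, 0, 0, 45, 10], [0, 0, -0.007, 3, -45, 0, 10], [0, 0, -0.007, 3, -47, 0, 10], [0, 0, -0.007, 3, -47, 0, 10], [0, 0, -0.007, 3, -47, 0, 10], [0, 0, -0.007, 3, -47, 0, 10], [0, 0, -0.007, 3, -47, 0, 10]],
])

```text
clock: 45.5
position: [0.4909, -0.2288, 0.1406]
eef_rot: [-1.16, 1.24, 1.158]
contact_force: [1.1, -0.4, -1.0]
finger_gap: 0.0201
```

>>> play_rows([
  [[0, 0, -0.007, 2, -47, 0, 10], [0, 0, 0, 0, -47, 0, 10], [0, 0, 0, 0, -34, 0, 10], [0, 0, 0, 0, 0, -30, 10], [0, 0, 0, 0, 0, -35, 10], [0, 0, 0, 0, 0, 0, 10], [0, 0, 0, 0, 0, 0, 10]],
])

```text
clock: 46.38
position: [0.4934, -0.3555, 0.0761]
eef_rot: [-1.155, 1.244, 1.153]
contact_force: [0.4, -0.0, -1.9]
finger_gap: 0.02
```

```bash
python3 - <<'E'
from st import *
s=st(); b,c=snap('wrist','w26')
E
```

```text
t 46.38 p [ 0.4934 -0.3555  0.0761] xax [ 0.001 -0.001 -1.   ] jawang 85.73 F [ 0.4 -0.  -1.9] gap 20.0 q [-0.74  0.57  1.66 -0.    0.91 -2.23]
```

View pics/w26.png

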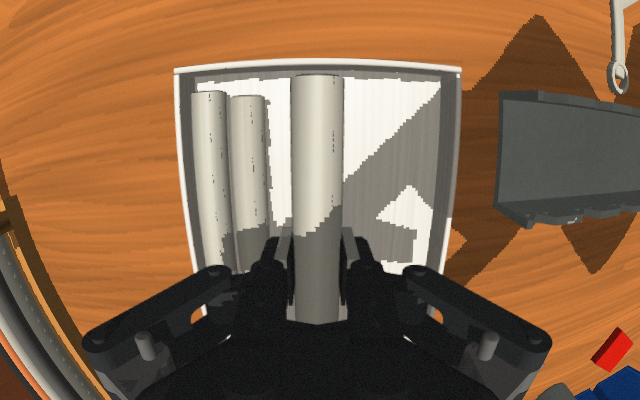

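>>> play_rows([
  [[0, 0, 0, 0, -3, 0, 10], [0, 0, 0, 0, 0, -25, 10], [0, 0, 0, 0, 0, -21, 10], [0, 0, 0, 0, 0, 0, 10], [0, 0, 0, 0, 0, 0, 10]],
])

```text
clock: 47.05
position: [0.4935, -0.3587, 0.03]
eef_rot: [-1.155, 1.244, 1.152]
contact_force: [0.1, -0.7, -1.2]
finger_gap: 0.0202
```

```bash
python3 - <<'E'
from st import *
s=st(); b,c=snap('wrist','w27'); snap('side','s27')
E
```

```text
t 47.05 p [ 0.4935 -0.3587  0.03  ] xax [ 0.001 -0.001 -1.   ] jawang 85.72 F [ 0.1 -0.7 -1.2] gap 20.2 q [-0.74  0.64  1.68 -0.    0.82 -2.24]
```

View pics/w27.png

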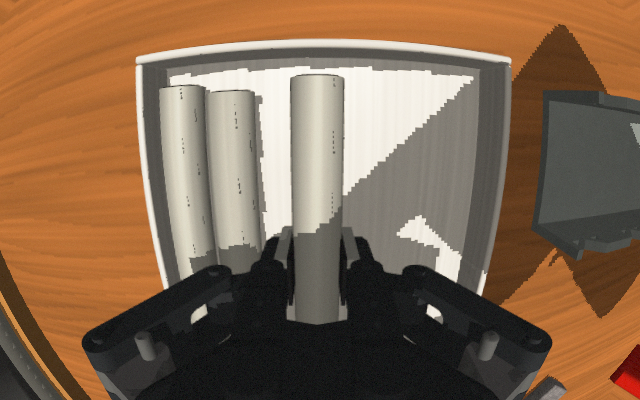

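Clear on both sides; release, lift, and push it slightly towards the others so it can't wander onto the offcut.

>>> play_rows([
  [[0, 0, 0, 0, 0, 0, 27], [0, 0, 0, 0, 0, 0, 27], [0, 0, 0, 0, 0, 40, 27], [0, 0, 0, 0, 0, 60, 30], [0, 0, 0, 0, 0, 60, 40], [0, 0, 0, 0, 0, 0, 40]],
])

```text
clock: 47.9
position: [0.4958, -0.3607, 0.1948]
eef_rot: [-1.164, 1.243, 1.144]
contact_force: [-0.1, -0.1, -0.1]
finger_gap: 0.0399
```

```bash
python3 - <<'E'
from st import *
s=st(); b,c=snap('wrist','w28')
E
```

```text
t 47.90 p [ 0.4958 -0.3607  0.1948] xax [ 0.009 -0.008 -1.   ] jawang 85.72 F [-0.1 -0.1 -0.1] gap 39.9 q [-0.74  0.43  1.56 -0.    1.15 -2.24]
```

View pics/w28.png

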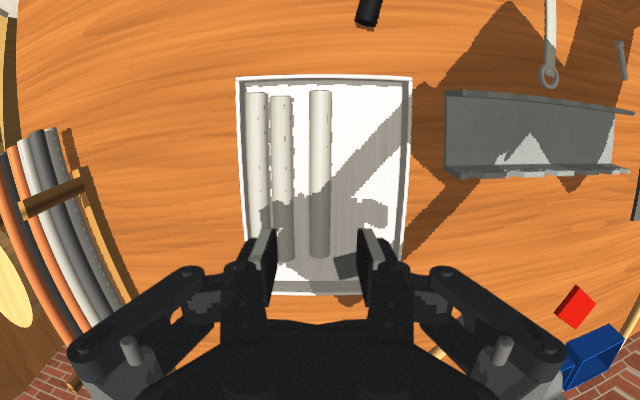

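>>> play_rows([
  [[0, 0, 0, -5, 40, 10, 40], [0, 0, 0, -5, 45, 10, 40], [0, 0, 0, -5, 45, 10, 40], [0, 0, 0, -5, 45, 10, 40], [0, 0, 0, -5, 45, 10, 40], [0, 0, 0, -5, 40, 10, 40], [0, 0, 0, 0, 0, 0, 40]],
])

```text
clock: 48.82
position: [0.4613, -0.0955, 0.2479]
eef_rot: [-1.154, 1.243, 1.159]
contact_force: [-0.1, -0.3, -0.7]
finger_gap: 0.0399
```

```bash
python3 - <<'E'
from st import *
s=st(); b,c=snap('top','t29'); snap('side','s29');snap('wrist','w29')
h=cv2.resize(b[150:290,130:530],None,fx=2,fy=2,interpolation=cv2.INTER_CUBIC)
cv2.imwrite('pics/t29c.png',h)
E
```

```text
t 48.83 p [ 0.4613 -0.0955  0.2479] xax [-0.002  0.001 -1.   ] jawang 85.9 F [-0.1 -0.3 -0.7] gap 39.9 q [-0.35  0.18  1.78  0.    1.18 -1.85]
```

View pics/t29.png

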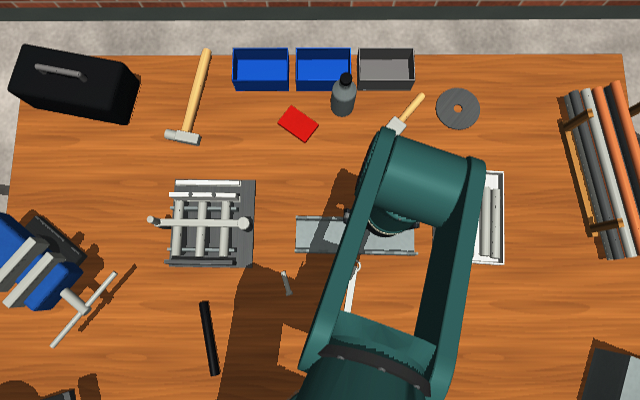

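View pics/s29.png

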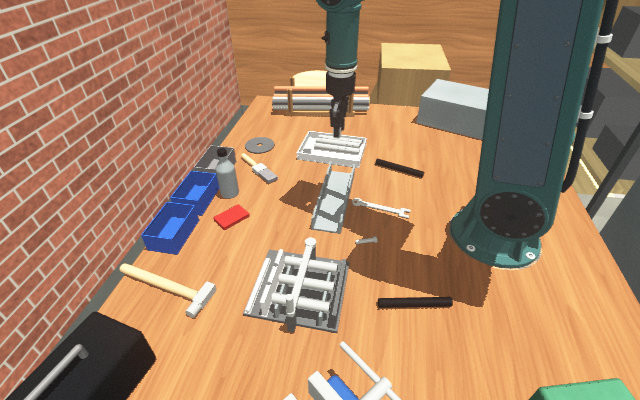

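View pics/w29.png

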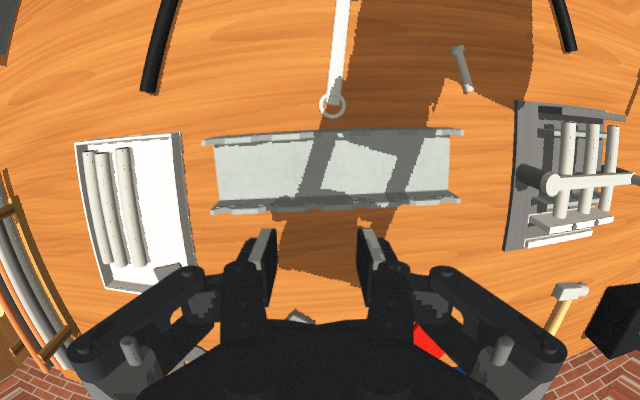

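```bash
python3 - <<'E'
from h import *
b=cv2.imread('pics/t29.png');cv2.imwrite('pics/t29f.png',cv2.resize(b[165:280,135:270],None,fx=5.5,fy=5.0,interpolation=cv2.INTER_CUBIC))
P=np.array([.4864,.1869]);h=P+.2*np.array([.0115,1])
p=proj('top',[[*h,.122],[*P,.076]]);print((p-[135,165]+.5)*[5.5,5]-.5)
E
```

```text
[[ 84.73221005 272.02664853]
 [598.00906648 291.05847321]]
```

View pics/t29f.png

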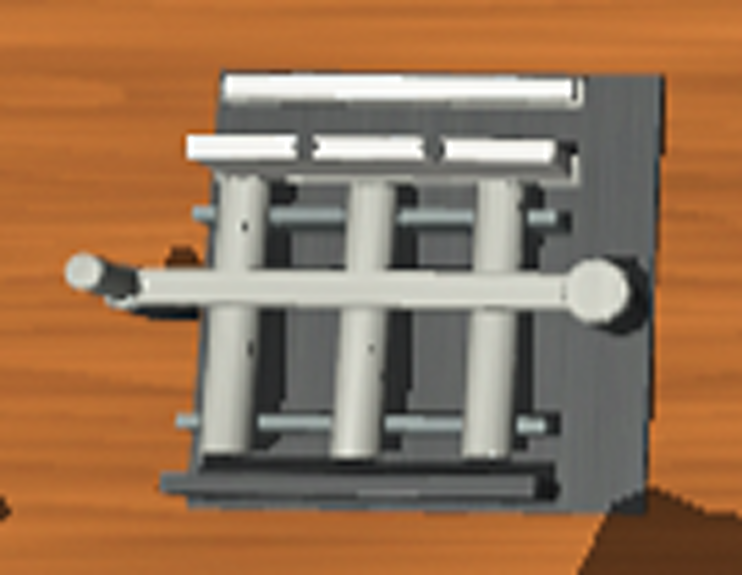

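Handle top is at (85,272), exactly the predicted closed position, and all tubes lie between end plate and stop. I'll hand in.

```bash
python3 - <<'E'
from rig import env
print(env.finish_job(), env.state()['clock'])
E
```

```text
the job is handed in; nothing more can be done
the job is handed in; nothing more can be done
```

The job is done and handed in at about 49 s of the 200 s allowed; no verdict was reported.

- **Setup:** All six tubes were in the cradle and the stop stood in the inner slot, so the three short tubes belonged in the fixture and the three long ones in the tray.
- **What I did:** I swung the keeper fully open to about 1.68 rad and laid the short tubes in seats 2, 3 and 1. I then swung the keeper closed until it stopped against its limit (about 11 N). After that I laid the three long tubes in the tray, rolling the first two up to its wall so the third cleared the offcut.
- **Fixture at the end:** The last pictures show the three short tubes flat in their seats between end plate and stop, with the keeper across them. The handle was within a pixel of where it should be when closed.
- **Tray and bench at the end:** The three long tubes lie flat in the tray, off the offcut. The can is standing, the cradle is empty, the black look-alikes are untouched, and the robot touches nothing.
- **What disagreed:** A closer look with the wrist camera put the tray about 3 mm from my first measurement, so I corrected for that before placing the long tubes. I saw no tube knocked aside and no slip of the grip.

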